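Load the sample-changer tray in reverse order

ROBOT

A 6-joint arm with a two-finger parallel gripper is mounted at the origin on a cart in front of the work surface, level with it; the furniture and walls round the work are solid. World frame = base frame: x ahead of the robot, y to its left, z up, the work surface at z = 0. Lengths are in m, angles in rad, forces in N, time in s.
With the tool pointing down it reaches from about 0.25 to 0.775 m from the base axis. Payload 4 kg.
Tool frame: the origin (TCP) lies midway between the tips of the shut fingers; the grasp point (between the pads) lies 19 mm behind it (grip_depth is the distance from the TCP to the grasp point, in m); z points along the fingers, y is the direction in which the jaws open and shut (so a half turn about z gives the same grasp; the last joint's range is limited). The gripper opens to 85 mm and grips with 20 to 120 N. Pads are 22 mm wide; open, the fingers measure 114 mm over their backs; the gripper's body (76 mm by 85 mm) begins 54 mm behind the grasp point. The pads swing forward as they close: fully open they stand 13 mm farther back than shut.
Start: joints at [-1.4, 0.087, 1.371, -0, 1.684, -0.103], TCP at [0.149, -0.53, 0.231] pointing down, gripper open.
Joint ranges: [-3.1, 3.1], [-0.76, 2.03], [0.27, 2.55], [-1.08, 4.22], [0.17, 2.65], [-2.57, 2.57]. Speed limits (rad/s): [2.79, 2.79, 3.14, 3.14, 3.14, 3.14].

INTERFACE

Orientations are given as a rotation vector (axis times angle).
In Python, from bench import sense, capture, camera_params, finish_job, grip_depth gives the robot as it stands.
- The arm moves only by the tool move_arm, never from a script. Its argument "targets" is a list of rows, each an object with "translation": the shift along the tool's x, y, z in mm, a list of three; "dr": the turn, a rotation vector about the tool's x, y, z in rad, a list of three; "fingers": the gripper command: -1 is shut, 1 is fully open, values between are in proportion. In form: [{"translation": [tx, ty, tz], "dr": [wx, wy, wz], "fingers": fingers}, ...]. A call has 1 to 12 rows; each row shifts and turns the commanded pose from where the row before left it, along the tool's axes as they then stand; what a row does not reach is not made up. A row lasts 1/10 s, in which the tool goes at most 50 mm and 8.59 degrees, less where a joint would pass 70% of its speed; a pose out of reach is approached as far as the arm can. A call is refused whole if a number of a shift passes 50 or a number of a turn 0.15, either way. A call with a gripper value outside its range is refused whole. The fingers move at their own pace and stop on an object; "squeeze" is the grip in N (left out, the last holds). Time passes only in rows, so rows that do not move let the fingers close. It gives the time, the measured TCP pose, the force and the opening at its end, in the units of the state.
- sense(): the state, without advancing time (a new reading comes with each control period).
- capture(name): name is "side" or "top" or "wrist"; returns (picture, depth): 420x560x3 uint8, red, green, blue; 420x560 float32, m along the optical axis (not along the pixel's ray), 0 where there is no reading.
- camera_params(name): a dict with "camera_matrix" (3x3 intrinsics, pixels), "rvec" (rotation vector, rad) and "tvec" (3), from world to camera coordinates, as OpenCV has them. Camera axes: x right, y down, z forward; pixel columns grow to the right and rows downward; lengths in m; the calibration is good to about 2 mm. A picture is of the moment at which its call begins: read the wrist's pose just before it. camera_params takes no time and is no camera call; for the wrist camera it gives the pose at the moment of the call.
- finish_job(): hands the job in, once; it reports no verdict.
The state is a dict: "time": time; "joint_pos": joint angles; "qd": joint speeds; "tau": joint torques, N m; "ee_pos": TCP position; "tool_rot": TCP orientation; "ft_force": force on the tool from outside, world axes, zero at the start; "torque": the same for the moment, N m; "gripper_width": finger opening in m.
Only numpy, scipy, OpenCV 4.12 (cv2) and the standard library are available. Lean on these libraries where they do the work, as an engineer would, in place of code of your own. Each camera call takes 0.05 s, during which the arm holds its last target.

TASK

Load the sample-changer tray for the next run, beginning at its green-marked end: into the first hole put a clean empty cup, taking only the top one off the nested stack and leaving the cups below it standing in their block. Into the next three holes put the three lidded cups in the reverse of the order in which they stand in the row of grey blocks, so that the rightmost one comes next to the empty cup and the leftmost one goes to the far end (strongest sample last). Lower every cup upright until it hangs on its shoulder, do not drop or tip any, and leave the glass beaker at the back alone.

Things in the scene. Friction and masses are not known exactly. Their poses are not given: they have to be found in the camera images.
- tray: Aluminium tray, black teeth along its back, 70 (x) by 240 (y) mm, top 50 mm above the bench; fixed. Four 43 mm holes at y = +81, +27, -27, -81 mm, x = 0; one to four black dots count them from the green end, +y. Origin: under its centre on the bench; x to the back, y along the row to the left, turned up to 20 degrees. A cup may be lowered in up to 6 mm off centre.
- block_red: Grey holder block with a red label on its front edge, 66 mm deep (x), 53 wide (y), 50 high, a 43 mm hole in its top; fixed. One of three side by side, 54 mm apart, in a rail; their order changes. Origin: under its centre on the bench; x to the back, y along the row to the left, turned up to 20 degrees. The red-lidded cup starts in it.
- block_yellow: Grey holder block with a yellow label on its front edge, 66 mm deep (x), 53 wide (y), 50 high, a 43 mm hole in its top; fixed. One of three side by side, 54 mm apart, in a rail; their order changes. Origin: under its centre on the bench; x to the back, y along the row to the left, turned up to 20 degrees. The yellow-lidded cup starts in it.
- block_blue: Grey holder block with a blue label on its front edge, 66 mm deep (x), 53 wide (y), 50 high, a 43 mm hole in its top; fixed. One of three side by side, 54 mm apart, in a rail; their order changes. Origin: under its centre on the bench; x to the back, y along the row to the left, turned up to 20 degrees. The blue-lidded cup starts in it.
- cup_red: White closed cup with a ribbed red lid, 60 g. Origin: centre of its foot, z up. Round, so yaw is free. Tapered body, 24 mm wide at the foot, 40 mm at 44 mm height; there a shoulder 49 mm wide carries it in a hole, foot then 6 mm above the bench. Grip the lid: 50 mm wide, from 47 to 70 mm above the foot; fingers across the row. Starts in the block with the red label.
- cup_yellow: White closed cup with a ribbed yellow lid, 60 g. Origin: centre of its foot, z up. Round, so yaw is free. Tapered body, 24 mm wide at the foot, 40 mm at 44 mm height; there a shoulder 49 mm wide carries it in a hole, foot then 6 mm above the bench. Grip the lid: 50 mm wide, from 47 to 70 mm above the foot; fingers across the row. Starts in the block with the yellow label.
- cup_blue: White closed cup with a ribbed blue lid, 60 g. Origin: centre of its foot, z up. Round, so yaw is free. Tapered body, 24 mm wide at the foot, 40 mm at 44 mm height; there a shoulder 49 mm wide carries it in a hole, foot then 6 mm above the bench. Grip the lid: 50 mm wide, from 47 to 70 mm above the foot; fingers across the row. Starts in the block with the blue label.
- top_cup: White open cup, 18 g, top one of three equal cups nested loosely in a lone grey block. Origin: centre of its foot, z up. Body and shoulder as on the lidded cups; above, a collar 49 mm wide from 44 to 64 mm above the foot: grip that from outside. Foot at first 46 mm, rim 110 mm above the bench; its shoulder stands on the rim of the next collar, equally wide, at 90 mm.
- next_cup: Second cup of the nested stack, equal to the top one, 18 g; foot 26 mm and rim 90 mm above the bench. It stands in a third such cup that hangs in the block; both stay there. Origin: centre of its foot, z up.
- beaker_50: Empty glass beaker, 43 mm wide and 56 mm high, standing loose on the bench at the back; not needed. Origin: centre of its foot, z up. Beside it, at the back in the middle, stands a balance with a 0.3 m tall glass case (from 0.7 m ahead of the robot): carry cups across in front of it.

How it is judged:
By the outcome, as a careful person would: the job done as asked, in the order asked, and still so for the second after the job is handed in, with the robot touching nothing.
It also fails if it takes over 115 s, if anything falls off the work surface, if the arm or the gripper's body presses on something with over 40 N, if the wrist force passes 120 N, or if a joint passes its speed limit or range.

## Working session

There is one attempt and no reset: what is moved stays moved. The work goes in short steps, Python scripts to look and compute and a tool call to move; the robot and the scene stay as the last step left them, time stands still between calls to the robot, and variables do not carry over. Pictures are saved under pics/ and viewed, and the job is handed in when it is done.

Besides the shell and the picture viewer there is one more tool, called after "Call:" by a JSON object that holds its "name" and its "arguments", one argument or row to a line. move_arm: Moves the arm, as the interface text tells. Its arguments: {"type":"object","properties":{"targets":{"type":"array"},"squeeze":{"type":"number"}},"required":["targets"]}

```bash
mkdir -p pics; ls; python3 - <<'E'
from bench import *
import cv2,numpy as np
print(sense(),grip_depth)
for n in("top","side"):
    p,d=capture(n); cv2.imwrite(f"pics/{n}0.png",p[:,:,::-1]); np.save(f"{n}0.npy",d)
    c=camera_params(n);print(n,c)
E
```

```text
pics
{'time': 0.0, 'joint_pos': array([-1.40009518e+00,  8.79687678e-02,  1.37231354e+00, -2.69085227e-05,
        1.68357358e+00, -1.03071667e-01]), 'qd': array([ 0.00091436, -0.00029213,  0.00045084, -0.0008593 ,  0.00030054,
        0.00090145]), 'tau': array([-2.39562733e-04, -3.51869309e+01, -3.13273680e+01, -1.38663704e-04,
        1.07687723e-02,  1.86253679e-06]), 'ee_pos': array([ 0.14861633, -0.52901182,  0.23010152]), 'tool_rot': array([-3.10996593e+00, -4.28386369e-01,  1.62055368e-04]), 'ft_force': array([ 0.20184332,  0.41783535, -0.54181073]), 'torque': array([-0.08495831, -0.0463189 , -0.00599778]), 'gripper_width': 0.0854632396576604} 0.0187
top {'camera_matrix': array([[394.81926848,   0.        , 282.74711203],
       [  0.        , 394.81926848, 208.82743811],
       [  0.        ,   0.        ,   1.        ]]), 'rvec': array([ 2.17559321, -2.12241196,  0.16236663]), 'tvec': array([-0.03775906,  0.58162687,  0.8868432 ])}
side {'camera_matrix': array([[384.74218978,   0.        , 274.60858803],
       [  0.        , 384.74218978, 206.94678326],
       [  0.        ,   0.        ,   1.        ]]), 'rvec': array([ 1.94428387, -0.23599743,  0.12729823]), 'tvec': array([-0.54988456,  0.10274707,  0.80636355])}
```

View pics/top0.png

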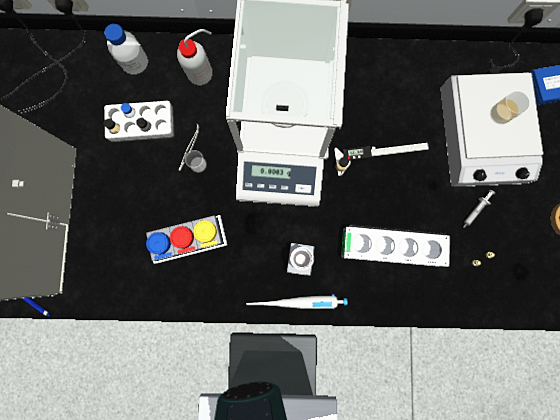

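View pics/side0.png

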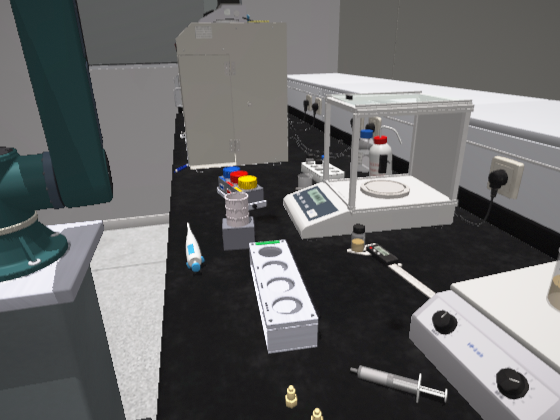

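```bash
cat > h.py <<'E'
from bench import *
import cv2,numpy as np
def pix2plane(c,uv,z):
    R=cv2.Rodrigues(c["rvec"])[0];t=c["tvec"].reshape(3);K=c["camera_matrix"]
    uv=np.atleast_2d(uv).astype(float)
    r=(np.linalg.inv(K)@np.c_[uv,np.ones(len(uv))].T).T@R
    o=-R.T@t
    return o+r*((z-o[2])/r[:,2])[:,None]
def cloud(c,d):
    R=cv2.Rodrigues(c["rvec"])[0];t=c["tvec"].reshape(3);K=c["camera_matrix"]
    v,u=np.mgrid[:d.shape[0],:d.shape[1]]
    r=np.stack([u,v,np.ones_like(u)],-1)@np.linalg.inv(K).T
    return (r*d[...,None]-t)@R
E
python3 - <<'E'
from h import *
p=cv2.imread("pics/top0.png");d=np.load("top0.npy")
a=cv2.resize(p[205:280,140:240],None,fx=8,fy=8,interpolation=cv2.INTER_CUBIC)
b=cv2.resize(p[215:285,275:465],None,fx=4.2,fy=4.2,interpolation=cv2.INTER_CUBIC)
cv2.imwrite("pics/ca.png",a[:600,:800]);cv2.imwrite("pics/cb.png",b)
c=camera_params("top");P=cloud(c,d)
for n,(u,v) in dict(blue=(158,243),red=(181,237),yel=(205,231),stack=(300,257),tray=(395,246),bench=(250,250)).items():
    print(n,P[v,u],d[v,u])
# lid centres: pts with z>0.06 in the region
hsv=cv2.cvtColor(p,cv2.COLOR_BGR2HSV)
for n,(lo,hi) in dict(blue=(100,125),yel=(20,35),red=(-5,5)).items():
    h=hsv[...,0].astype(int);h=np.where(h>170,h-180,h)
    m=(h>=lo)&(h<=hi)&(hsv[...,1]>130)&(P[...,2]>.066)
    m[:205]=0;m[275:]=0;m[:,:140]=0;m[:,235:]=0
    q=P[m];e=cv2.minEnclosingCircle(np.argwhere(m)[:,::-1].astype(np.float32))
    print(n,m.sum(),q.mean(0),e,pix2plane(c,e[0],.076))
m=(P[...,2]>.095);m[:240]=0;m[275:]=0;m[:,:280]=0;m[:,320:]=0
e=cv2.minEnclosingCircle(np.argwhere(m)[:,::-1].astype(np.float32));print("stack",m.sum(),e,pix2plane(c,e[0],.11),P[m].mean(0))
m=(P[...,2]>.04);m[:220]=0;m[275:]=0;m[:,:335]=0;m[:,460:]=0
r=cv2.minAreaRect(P[m][:,:2].astype(np.float32));print("tray",r,P[m].mean(0))
E
```

```text
blue [0.49337948 0.25379251 0.07480139] 0.88287085
red [0.50792533 0.20282703 0.07669279] 0.8833197
yel [0.52299798 0.1506148  0.07315093] 0.8892263
stack [ 0.47068474 -0.0656701   0.04820666] 0.9073098
tray [ 0.50123467 -0.28462038  0.04896875] 0.911918
bench [ 0.48587934  0.05359956 -0.00336409] 0.96001124
blue 401 [0.49336794 0.25350396 0.08137447] ((157.3913116455078, 243.0), 11.779827117919922) [[0.49328528 0.25477891 0.076     ]]
yel 379 [0.52296768 0.15173796 0.07697913] ((204.0, 230.5), 11.280613899230957) [[0.52382717 0.15237027 0.076     ]]
red 386 [0.50828599 0.20312257 0.07689208] ((181.0, 237.0), 11.401854515075684) [[0.50797194 0.20300092 0.076     ]]
stack 94 ((304.0, 257.5), 16.77060890197754) [[ 0.46832168 -0.07112222  0.11      ]] [ 0.46626469 -0.06493085  0.16308499]
tray ((0.5027434229850769, -0.21316738426685333), (0.09630405157804489, 0.3910062611103058), 1.8257362842559814) [ 0.5053718  -0.28567596  0.05780141]
```

```bash
sleep 0
```

```text
(no output)
```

View pics/ca.png

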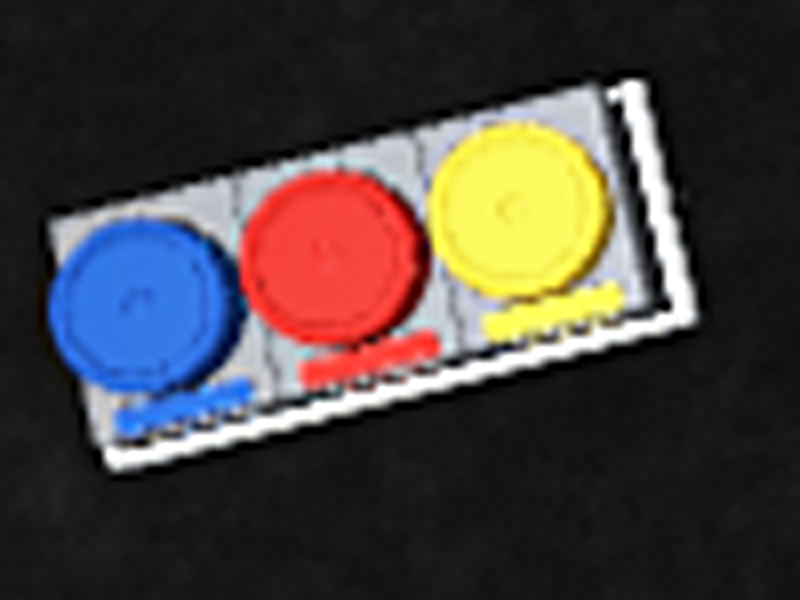

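View pics/cb.png

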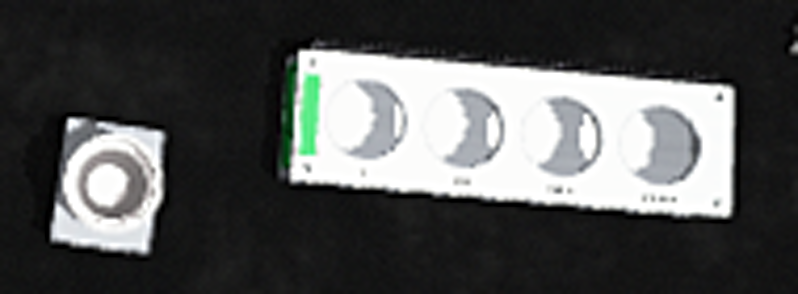

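```bash
python3 - <<'E'
from h import *
c=camera_params("top")
def s(x,y,k,u0,v0): return ((x+.5)/k-.5+u0,(y+.5)/k-.5+v0)
L=pix2plane(c,[s(x,y,8,140,205) for x,y in[(136,303),(327,256),(514,208)]],.076)
print("lids BRY",L.round(4)[:,:2], np.linalg.norm(np.diff(L,axis=0),axis=1))
dd=L[0]-L[2];print("yaw row",np.degrees(np.arctan2(-dd[0],dd[1])))
H=pix2plane(c,[s(x,y,4.2,275,215) for x,y in[(367,119),(463,128),(561,137),(660,146)]],.05)
print("holes",H.round(4)[:,:2],np.linalg.norm(np.diff(H,axis=0),axis=1))
C=pix2plane(c,[s(x,y,4.2,275,215) for x,y in[(298,50),(735,87),(733,217),(290,182)]],.05)
print("corners",C.round(4)[:,:2],C.mean(0));
dd=C[0]+C[3]-C[1]-C[2];y=np.arctan2(-dd[0],dd[1]);print("yaw",np.degrees(y),np.linalg.norm(dd)/2)
ax=np.array([-np.sin(y),np.cos(y)])
for k in(.081,.027,-.027,-.081):print(C.mean(0)[:2]+ax*k)
print("stack",pix2plane(c,s(110,183,4.2,275,215),.11))
w=camera_params("wrist");R=cv2.Rodrigues(w["rvec"])[0];print("wrist",w["camera_matrix"],-R.T@w["tvec"],R)
Rt=cv2.Rodrigues(sense()["tool_rot"])[0];print(Rt)
print("cam in tool",Rt.T@(-R.T@w["tvec"]-sense()["ee_pos"]))
E
```

```text
lids BRY [[0.4945 0.2567]
 [0.5089 0.2043]
 [0.5237 0.1528]] [0.05434495 0.05360569]
yaw row 15.685246598413803
holes [[ 0.5063 -0.2081]
 [ 0.5027 -0.2609]
 [ 0.4991 -0.3148]
 [ 0.4955 -0.3691]] [0.05291139 0.05397381 0.05448849]
corners [[ 0.5435 -0.1701]
 [ 0.529  -0.4116]
 [ 0.4578 -0.4079]
 [ 0.4709 -0.1658]] [ 0.50029134 -0.2888726   0.05      ]
yaw -3.2616790388591057 0.2421922945076478
[ 0.50489994 -0.20800382]
[ 0.50182754 -0.26191634]
[ 0.49875514 -0.31582887]
[ 0.49568274 -0.36974139]
stack [[ 0.46668739 -0.06431221  0.11      ]]
wrist [[320.50557871   0.         281.69558023]
 [  0.         320.50557871 210.44807851]
 [  0.           0.           1.        ]] [ 0.22609779 -0.50775496  0.373187  ] [[ 0.27048811 -0.96272204 -0.00156834]
 [-0.91478604 -0.25752689  0.31120154]
 [-0.30000447 -0.08274162 -0.95034264]]
[[ 9.62753911e-01  2.70378954e-01 -3.57142874e-04]
 [ 2.70379120e-01 -9.62751875e-01  1.98951537e-03]
 [ 1.94083113e-04 -2.01197768e-03 -9.99997957e-01]]
cam in tool [ 8.03682522e-02  1.37519616e-04 -1.42928116e-01]
```

Call:
{"name": "move_arm", "arguments": {
  "targets": [
    {"translation": [20, -17, 0], "dr": [0, 0, -0.1], "fingers": 1},
    {"translation": [22, -15, 0], "dr": [0, 0, -0.1], "fingers": 1},
    {"translation": [30, -18, 0], "dr": [0, 0, -0.1], "fingers": 1},
    {"translation": [33, -14, 0], "dr": [0, 0, -0.1], "fingers": 1},
    {"translation": [34, -10, 0], "dr": [0, 0, -0.1], "fingers": 1},
    {"translation": [36, -7, 0], "dr": [0, 0, -0.1], "fingers": 1},
    {"translation": [37, -3, 0], "dr": [0, 0, -0.1], "fingers": 1},
    {"translation": [37, 0, 0], "dr": [0, 0, -0.1], "fingers": 1},
    {"translation": [37, 4, 0], "dr": [0, 0, -0.1], "fingers": 1},
    {"translation": [37, 8, 0], "dr": [0, 0, -0.1], "fingers": 1},
    {"translation": [36, 12, 0], "dr": [0, 0, -0.1], "fingers": 1},
    {"translation": [36, 16, 0], "dr": [0, 0, -0.14], "fingers": 1}
  ]
}}

```text
time: 1.3
ee_pos: [0.3884, -0.1801, 0.2309]
tool_rot: [-2.278, -2.162, 0.0]
ft_force: [1.2, -0.9, 0.7]
gripper_width: 0.0852
```

```bash
cat >> h.py <<'E'
def to(x,y,z,yaw=None):
    s=sense();R=cv2.Rodrigues(s["tool_rot"])[0];p=s["ee_pos"]
    cy=np.degrees(np.arctan2(R[1,0],R[0,0]))
    print("t %.2f pos"%s["time"],p.round(4),"yaw %.2f"%cy,"tilt",R[:2,2].round(4),"F",s["ft_force"].round(2),"w %.4f"%s["gripper_width"],"q6 %.2f"%s["joint_pos"][5])
    print("  shift mm",(R.T@(np.array([x,y,z])-p)*1000).round(1),"" if yaw is None else "dr_z %.3f"%-np.radians(yaw-cy))
def snap(n,f):
    c=camera_params(n);p,d=capture(n);cv2.imwrite("pics/"+f+".png",p[:,:,::-1]);np.savez(f+".npz",d=d,**c);return c,p,d
E
python3 -c "
from h import *
to(.4667,-.0643,.2,86.5)"
```

```text
t 1.30 pos [ 0.3884 -0.1801  0.2309] yaw 87.01 tilt [-0.0004  0.    ] F [ 1.17 -0.86  0.72] w 0.0852 q6 -0.51
  shift mm [119.7  72.2  30.9] dr_z 0.009
```

Call:
{"name": "move_arm", "arguments": {
  "targets": [
    {"translation": [30, 18, 6], "dr": [0, 0, 0.009], "fingers": 1},
    {"translation": [30, 18, 7], "dr": [0, 0, 0], "fingers": 1},
    {"translation": [30, 18, 9], "dr": [0, 0, 0], "fingers": 1},
    {"translation": [28, 18, 9], "dr": [0, 0, 0], "fingers": 1},
    {"translation": [0, 0, 0], "dr": [0, 0, 0], "fingers": 1},
    {"translation": [0, 0, 0], "dr": [0, 0, 0], "fingers": 1}
  ]
}}

```text
time: 1.9
ee_pos: [0.467, -0.068, 0.1995]
tool_rot: [-2.291, -2.148, 0.003]
ft_force: [-0.1, -0.5, -0.3]
gripper_width: 0.0854
```

```bash
python3 -c "
from h import *
to(.4667,-.0643,.2,86.5);snap('wrist','w1')"
```

```text
t 1.90 pos [ 0.467  -0.068   0.1995] yaw 86.32 tilt [-0.0022 -0.0002] F [-0.14 -0.49 -0.28] w 0.0854 q6 -0.20
  shift mm [ 3.7 -0.5 -0.5] dr_z -0.003
```

View pics/w1.png

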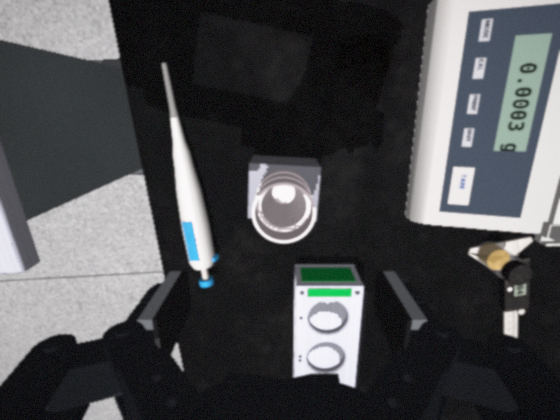

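```bash
python3 -c "
from h import *
p=cv2.imread('pics/w1.png')
a=cv2.resize(p[150:250,230:340],None,fx=5,fy=5,interpolation=cv2.INTER_CUBIC)
cv2.imwrite('pics/w1a.png',a)
b=cv2.resize(p[260:380,270:390],None,fx=5,fy=5,interpolation=cv2.INTER_CUBIC)
cv2.imwrite('pics/w1b.png',b)"
```

```text
(no output)
```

View pics/w1a.png

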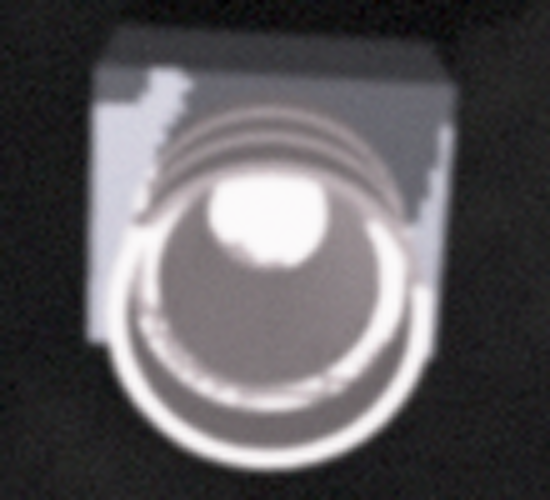

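View pics/w1b.png

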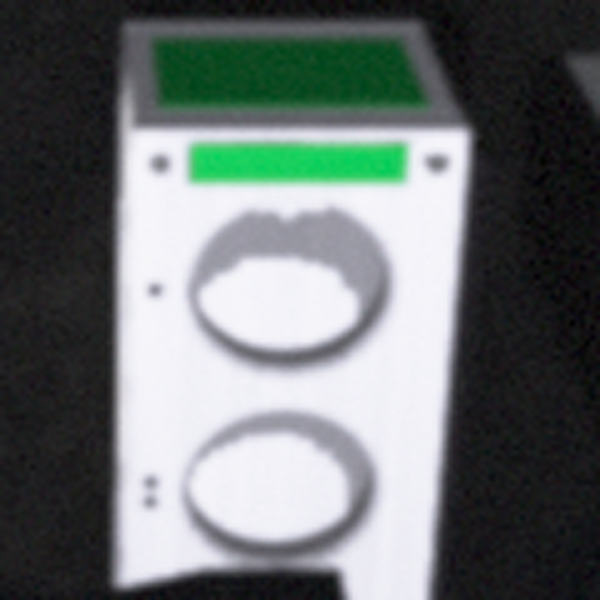

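```bash
cat >> h.py <<'E'
def load(f): return dict(np.load(f+".npz"))
def s(x,y,k,u0,v0): return ((x+.5)/k-.5+u0,(y+.5)/k-.5+v0)
def circ(c,pts,z):
    q=pix2plane(c,pts,z)[:,:2]
    A=np.c_[2*q,np.ones(len(q))];r=np.linalg.lstsq(A,(q**2).sum(1),rcond=None)[0]
    print("centre",r[:2].round(4),"dia %.4f"%(2*np.sqrt(r[2]+r[0]**2+r[1]**2)))
    return r[:2]
E
python3 -c "
from h import *
c=load('w1')
circ(c,[s(x,y,5,230,150) for x,y in [(107,310),(433,310),(270,470),(150,412),(390,412),(270,163)]],.11)
circ(c,[s(x,y,5,230,150) for x,y in [(107,310),(433,310),(270,470),(150,412),(390,412)]],.11)
circ(c,[s(x,y,5,270,260) for x,y in [(190,285),(390,285),(287,207),(287,367)]],.05)
circ(c,[s(x,y,5,270,260) for x,y in [(184,484),(376,484),(280,411),(280,558)]],.05)
to(.467,-.0635,.09,86.5)
"
```

```text
centre [ 0.4688 -0.0669] dia 0.0493
centre [ 0.4688 -0.0667] dia 0.0496
centre [ 0.5078 -0.2083] dia 0.0420
centre [ 0.5045 -0.2611] dia 0.0423
t 1.95 pos [ 0.467  -0.0687  0.2   ] yaw 86.23 tilt [-0.0011 -0.0005] F [ 0.26 -0.78  0.56] w 0.0852 q6 -0.20
  shift mm [  5.2  -0.2 110. ] dr_z -0.005
```

Call:
{"name": "move_arm", "arguments": {
  "targets": [
    {"translation": [2.5, 1, 20], "dr": [0, 0, 0], "fingers": 1},
    {"translation": [0, 0, 20], "dr": [0, 0, 0], "fingers": 1},
    {"translation": [0, 0, 20], "dr": [0, 0, 0], "fingers": 1},
    {"translation": [0, 0, 20], "dr": [0, 0, 0], "fingers": 1},
    {"translation": [0, 0, 15], "dr": [0, 0, 0], "fingers": 1},
    {"translation": [0, 0, 13], "dr": [0, 0, 0], "fingers": 1},
    {"translation": [0, 0, 0], "dr": [0, 0, 0], "fingers": 1},
    {"translation": [0, 0, 0], "dr": [0, 0, 0], "fingers": 1}
  ]
}}

```text
time: 2.75
ee_pos: [0.4686, -0.0666, 0.0928]
tool_rot: [2.294, 2.145, 0.0]
ft_force: [0.8, -0.4, 0.9]
gripper_width: 0.0856
```

```bash
python3 -c "
from h import *
to(.468,-.066,.09,86.5);snap('side','s2');c,p,d=snap('wrist','w2')
p=cv2.imread('pics/s2.png')
a=cv2.resize(p[160:270,180:300],None,fx=5,fy=5,interpolation=cv2.INTER_CUBIC)
cv2.imwrite('pics/s2a.png',a)"
```

```text
t 2.75 pos [ 0.4686 -0.0666  0.0928] yaw 86.16 tilt [ 0.0006 -0.0003] F [ 0.8  -0.37  0.88] w 0.0856 q6 -0.19
  shift mm [ 0.6 -0.6  2.8] dr_z -0.006
```

View pics/s2a.png

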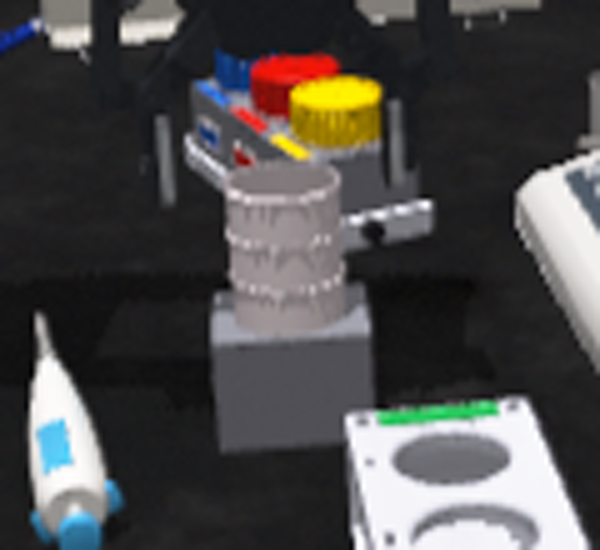

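View pics/w2.png

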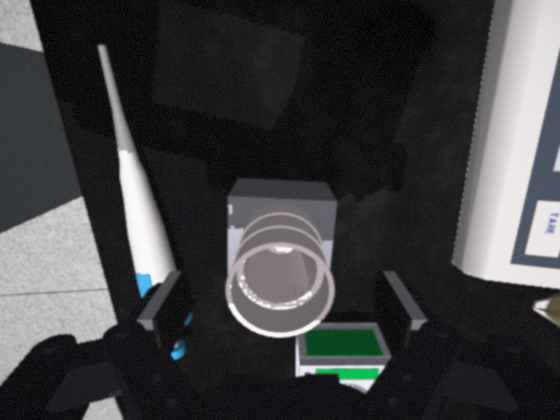

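Call:
{"name": "move_arm", "arguments": {
  "squeeze": 20,
  "targets": [
    {"translation": [0.5, -0.5, 2], "dr": [0, 0, 0], "fingers": 0.6},
    {"translation": [0, 0, 0], "dr": [0, 0, 0], "fingers": 0.4},
    {"translation": [0, 0, 0], "dr": [0, 0, 0], "fingers": 0.25},
    {"translation": [0, 0, 0], "dr": [0, 0, 0], "fingers": 0},
    {"translation": [0, 0, 0], "dr": [0, 0, 0], "fingers": -0.3},
    {"translation": [0, 0, 0], "dr": [0, 0, 0], "fingers": -1},
    {"translation": [0, 0, 0], "dr": [0, 0, 0], "fingers": -1},
    {"translation": [0, 0, 0], "dr": [0, 0, 0], "fingers": -1}
  ]
}}

```text
time: 3.65
ee_pos: [0.4684, -0.0655, 0.0907]
tool_rot: [2.293, 2.146, 0.001]
ft_force: [0.5, 0.9, 3.1]
gripper_width: 0.0469
```

```bash
python3 -c "
from h import *
to(.468,-.066,.09,86.5);snap('side','s3')
p=cv2.imread('pics/s3.png')
a=cv2.resize(p[160:270,180:300],None,fx=5,fy=5,interpolation=cv2.INTER_CUBIC)
cv2.imwrite('pics/s3a.png',a)"
```

```text
t 3.65 pos [ 0.4684 -0.0655  0.0907] yaw 86.22 tilt [ 0.0008 -0.0002] F [0.47 0.94 3.09] w 0.0469 q6 -0.19
  shift mm [-0.6 -0.3  0.7] dr_z -0.005
```

View pics/s3a.png

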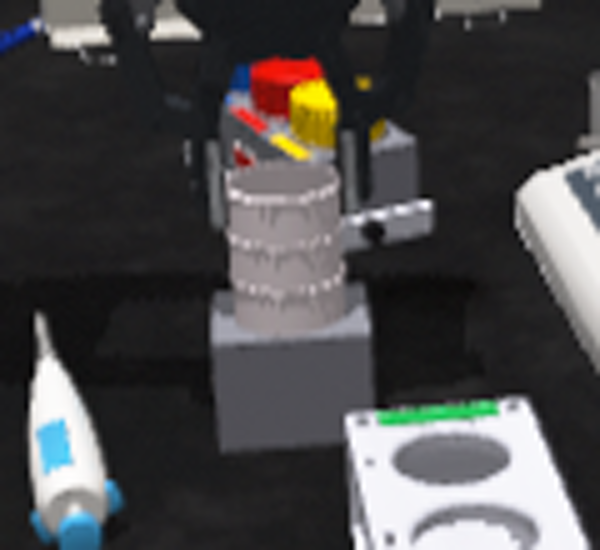

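Call:
{"name": "move_arm", "arguments": {
  "targets": [
    {"translation": [0, 0, -2], "dr": [0, 0, 0], "fingers": -1},
    {"translation": [0, 0, -4], "dr": [0, 0, 0], "fingers": -1},
    {"translation": [0, 0, -6], "dr": [0, 0, 0], "fingers": -1},
    {"translation": [0, 0, -6], "dr": [0, 0, 0], "fingers": -1},
    {"translation": [0, 0, -6], "dr": [0, 0, 0], "fingers": -1},
    {"translation": [0, 0, -4], "dr": [0, 0, 0], "fingers": -1},
    {"translation": [0, 0, 0], "dr": [0, 0, 0], "fingers": -1}
  ]
}}

```text
time: 4.4
ee_pos: [0.4686, -0.0656, 0.1193]
tool_rot: [2.292, 2.146, 0.001]
ft_force: [-1.0, 0.8, 0.2]
gripper_width: 0.0466
```

```bash
python3 -c "
from h import *
to(.468,-.066,.09,86.5);snap('side','s4')
p=cv2.imread('pics/s4.png')
a=cv2.resize(p[160:270,180:300],None,fx=5,fy=5,interpolation=cv2.INTER_CUBIC)
cv2.imwrite('pics/s4a.png',a)"
```

```text
t 4.40 pos [ 0.4686 -0.0656  0.1193] yaw 86.22 tilt [ 0.0018 -0.0006] F [-1.05  0.83  0.19] w 0.0466 q6 -0.19
  shift mm [-0.4 -0.7 29.3] dr_z -0.005
```

View pics/s4a.png

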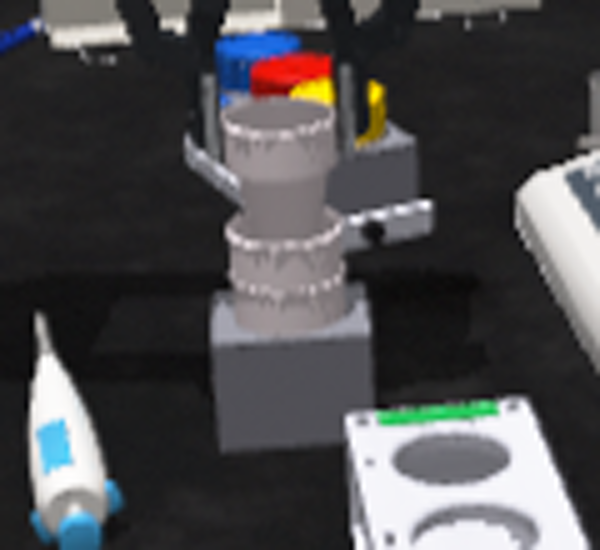

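Call:
{"name": "move_arm", "arguments": {
  "targets": [
    {"translation": [0, 0, -10], "dr": [0, 0, 0], "fingers": -1},
    {"translation": [0, 0, -15], "dr": [0, 0, 0], "fingers": -1},
    {"translation": [0, 0, -20], "dr": [0, 0, 0], "fingers": -1},
    {"translation": [0, 0, -20], "dr": [0, 0, 0], "fingers": -1},
    {"translation": [-10, 2, -5], "dr": [0, 0, 0], "fingers": -1},
    {"translation": [-20, 4, 0], "dr": [0, 0, 0], "fingers": -1},
    {"translation": [-25, 5, 0], "dr": [0, 0, 0], "fingers": -1},
    {"translation": [-25, 5, 0], "dr": [0, 0, 0], "fingers": -1},
    {"translation": [-25, 5, 0], "dr": [0, 0, 0], "fingers": -1},
    {"translation": [-20, 4, 0], "dr": [0, 0, 0], "fingers": -1},
    {"translation": [-10, 3, 0], "dr": [0, 0, 0], "fingers": -1},
    {"translation": [0, 0, 0], "dr": [0, 0, 0], "fingers": -1}
  ]
}}

```text
time: 5.65
ee_pos: [0.4869, -0.2032, 0.1875]
tool_rot: [-2.295, -2.144, 0.001]
ft_force: [0.1, -0.2, 0.6]
gripper_width: 0.0468
```

```bash
python3 -c "
from h import *
to(.507,-.208,.051,86.5);snap('wrist','w5');snap('side','s5')"
```

```text
t 5.65 pos [ 0.4869 -0.2032  0.1875] yaw 86.10 tilt [-0.0012  0.0004] F [ 0.11 -0.16  0.63] w 0.0468 q6 -0.43
  shift mm [ -3.4  20.6 136.5] dr_z -0.007
```

View pics/w5.png

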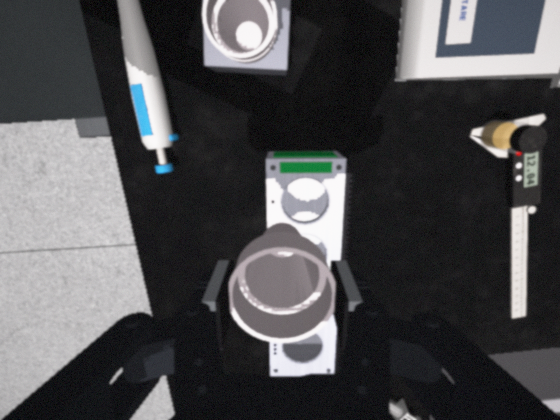

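View pics/s5.png

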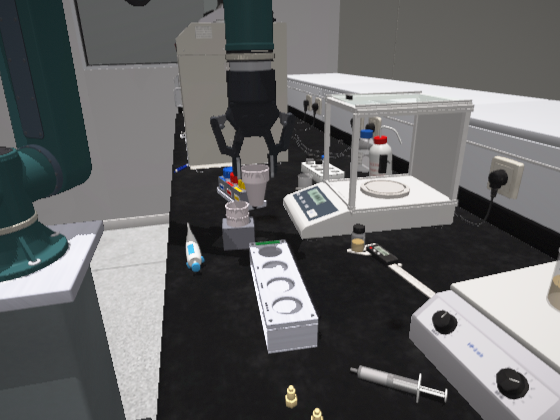

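```bash
python3 -c "
from h import *
p=cv2.imread('pics/w5.png')
a=cv2.resize(p[145:235,255:360],None,fx=6,fy=6,interpolation=cv2.INTER_CUBIC)
cv2.imwrite('pics/w5a.png',a)"
```

```text
(no output)
```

View pics/w5a.png

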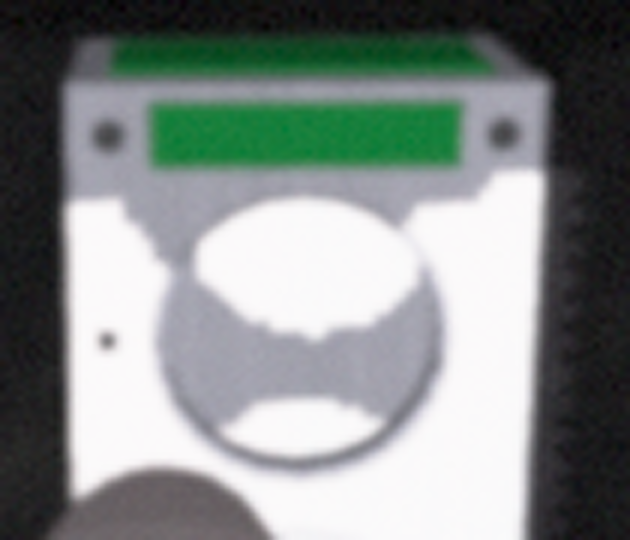

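```bash
python3 -c "
from h import *
c=load('w5')
circ(c,[s(x,y,6,255,145) for x,y in [(155,334),(443,334),(299,197),(299,471)]],.05)
circ(c,[(229,290),(336,290),(282,342)],.207)
"
```

```text
centre [ 0.5077 -0.2075] dia 0.0436
centre [ 0.4875 -0.2047] dia 0.0479
```

Call:
{"name": "move_arm", "arguments": {
  "targets": [
    {"translation": [-1.2, 10, 0], "dr": [0, 0, 0], "fingers": -1},
    {"translation": [-1.3, 10.6, 0], "dr": [0, 0, 0], "fingers": -1},
    {"translation": [0, 0, 20], "dr": [0, 0, 0], "fingers": -1},
    {"translation": [0, 0, 20], "dr": [0, 0, 0], "fingers": -1},
    {"translation": [0, 0, 10], "dr": [0, 0, 0], "fingers": -1},
    {"translation": [0, 0, 0], "dr": [0, 0, 0], "fingers": -1},
    {"translation": [0, 0, 0], "dr": [0, 0, 0], "fingers": -1}
  ]
}}

```text
time: 6.45
ee_pos: [0.5081, -0.2057, 0.1388]
tool_rot: [2.292, 2.147, 0.0]
ft_force: [-0.2, -0.4, 0.5]
gripper_width: 0.0468
```

```bash
python3 -c "
from h import *
to(.5073,-.207,.051,86.5)"
```

```text
t 6.45 pos [ 0.5081 -0.2057  0.1388] yaw 86.25 tilt [ 0.0006 -0.0004] F [-0.17 -0.38  0.51] w 0.0468 q6 -0.42
  shift mm [-1.3 -0.7 87.8] dr_z -0.004
```

Foot is still ~94 mm up; descend to 10 mm above seating.

Call:
{"name": "move_arm", "arguments": {
  "targets": [
    {"translation": [-1, -0.5, 15], "dr": [0, 0, 0], "fingers": -1},
    {"translation": [0, 0, 15], "dr": [0, 0, 0], "fingers": -1},
    {"translation": [0, 0, 15], "dr": [0, 0, 0], "fingers": -1},
    {"translation": [0, 0, 12], "dr": [0, 0, 0], "fingers": -1},
    {"translation": [0, 0, 10], "dr": [0, 0, 0], "fingers": -1},
    {"translation": [0, 0, 8], "dr": [0, 0, 0], "fingers": -1},
    {"translation": [0, 0, 4], "dr": [0, 0, 0], "fingers": -1},
    {"translation": [0, 0, 0], "dr": [0, 0, 0], "fingers": -1}
  ]
}}

```text
time: 7.25
ee_pos: [0.5067, -0.2067, 0.0587]
tool_rot: [-2.293, -2.146, 0.001]
ft_force: [0.2, 0.2, -0.0]
gripper_width: 0.0469
```

```bash
python3 -c "
from h import *
to(.5073,-.207,.051,86.5);snap('side','s6')
p=cv2.imread('pics/s6.png')
a=cv2.resize(p[200:310,220:340],None,fx=5,fy=5,interpolation=cv2.INTER_CUBIC)
cv2.imwrite('pics/s6a.png',a)"
```

```text
t 7.25 pos [ 0.5067 -0.2067  0.0587] yaw 86.22 tilt [-0.0008  0.0003] F [ 0.17  0.17 -0.01] w 0.0469 q6 -0.42
  shift mm [-0.3  0.6  7.7] dr_z -0.005
```

View pics/s6a.png

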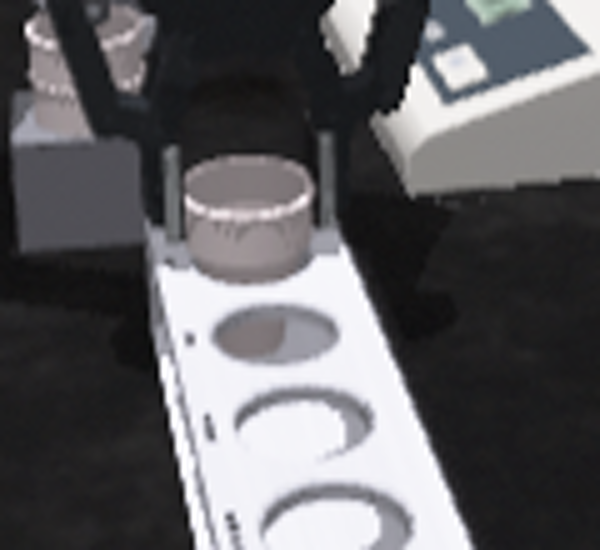

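In the hole, shoulder ~8 mm above the top. Lower on.

Call:
{"name": "move_arm", "arguments": {
  "targets": [
    {"translation": [0, 0, 3], "dr": [0, 0, 0], "fingers": -1},
    {"translation": [0, 0, 2], "dr": [0, 0, 0], "fingers": -1},
    {"translation": [0, 0, 1.5], "dr": [0, 0, 0], "fingers": -1},
    {"translation": [0, 0, 1], "dr": [0, 0, 0], "fingers": -1},
    {"translation": [0, 0, 0], "dr": [0, 0, 0], "fingers": -1},
    {"translation": [0, 0, 0], "dr": [0, 0, 0], "fingers": -1}
  ]
}}

```text
time: 7.9
ee_pos: [0.5069, -0.2068, 0.0519]
tool_rot: [2.293, 2.147, -0.0]
ft_force: [-0.4, 0.6, 0.4]
gripper_width: 0.0468
```

```bash
python3 -c "
from h import *
to(.5073,-.207,.051,86.5)"
```

```text
t 7.90 pos [ 0.5069 -0.2068  0.0519] yaw 86.22 tilt [ 0.0001 -0.0001] F [-0.35  0.57  0.43] w 0.0468 q6 -0.42
  shift mm [-0.1  0.4  0.9] dr_z -0.005
```

Call:
{"name": "move_arm", "arguments": {
  "targets": [
    {"translation": [0, 0, 0.7], "dr": [0, 0, 0], "fingers": -1},
    {"translation": [0, 0, 0], "dr": [0, 0, 0], "fingers": -1},
    {"translation": [0, 0, 0.7], "dr": [0, 0, 0], "fingers": -1},
    {"translation": [0, 0, 0], "dr": [0, 0, 0], "fingers": -1}
  ]
}}

```text
time: 8.3
ee_pos: [0.507, -0.2069, 0.0508]
tool_rot: [2.293, 2.147, 0.0]
ft_force: [-0.6, 0.3, 1.0]
gripper_width: 0.0464
```

Call:
{"name": "move_arm", "arguments": {
  "targets": [
    {"translation": [0, 0, 0.5], "dr": [0, 0, 0], "fingers": -1},
    {"translation": [0, 0, 0], "dr": [0, 0, 0], "fingers": -1},
    {"translation": [0, 0, 0.5], "dr": [0, 0, 0], "fingers": -1},
    {"translation": [0, 0, 0], "dr": [0, 0, 0], "fingers": -1}
  ]
}}

```text
time: 8.7
ee_pos: [0.5071, -0.2069, 0.0507]
tool_rot: [2.293, 2.147, 0.0]
ft_force: [-3.1, 0.4, 6.6]
gripper_width: 0.0465
```

```bash
python3 -c "
from h import *
to(.5073,-.207,.051,86.5);snap('side','s7')
p=cv2.imread('pics/s7.png')
a=cv2.resize(p[200:310,220:340],None,fx=5,fy=5,interpolation=cv2.INTER_CUBIC)
cv2.imwrite('pics/s7a.png',a)"
```

```text
t 8.70 pos [ 0.5071 -0.2069  0.0507] yaw 86.22 tilt [ 0.0005 -0.0004] F [-3.13  0.45  6.65] w 0.0465 q6 -0.42
  shift mm [-0.1  0.3 -0.3] dr_z -0.005
```

View pics/s7a.png

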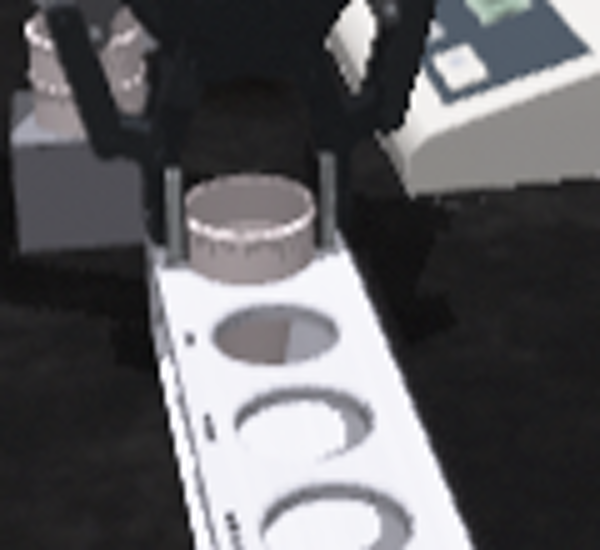

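Call:
{"name": "move_arm", "arguments": {
  "targets": [
    {"translation": [0, 0, -0.6], "dr": [0, 0, 0], "fingers": -1},
    {"translation": [0, 0, 0], "dr": [0, 0, 0], "fingers": 0.12},
    {"translation": [0, 0, 0], "dr": [0, 0, 0], "fingers": 0.2},
    {"translation": [0, 0, 0], "dr": [0, 0, 0], "fingers": 0.3},
    {"translation": [0, 0, 0], "dr": [0, 0, 0], "fingers": 0.4},
    {"translation": [0, 0, 0], "dr": [0, 0, 0], "fingers": 0.55},
    {"translation": [0, 0, 0], "dr": [0, 0, 0], "fingers": 0.6},
    {"translation": [0, 0, -10], "dr": [0, 0, 0], "fingers": 0.6},
    {"translation": [0, 0, -20], "dr": [0, 0, 0], "fingers": 0.6},
    {"translation": [0, 0, -30], "dr": [0, 0, 0], "fingers": 0.6},
    {"translation": [0, 0, -40], "dr": [0, 0, 0], "fingers": 0.6},
    {"translation": [0, 0, -30], "dr": [0, 0, 0], "fingers": 1}
  ]
}}

```text
time: 9.95
ee_pos: [0.5074, -0.2071, 0.1835]
tool_rot: [2.291, 2.145, 0.002]
ft_force: [-0.6, 0.2, -0.4]
gripper_width: 0.0809
```

```bash
python3 -c "
from h import *
to(.52,.15,.2,105.7);snap('wrist','w8');snap('side','s8')"
```

```text
t 9.95 pos [ 0.5074 -0.2071  0.1835] yaw 86.22 tilt [ 0.0029 -0.0017] F [-0.57  0.15 -0.41] w 0.0809 q6 -0.42
  shift mm [357.1 -11.  -17.1] dr_z -0.340
```

View pics/w8.png

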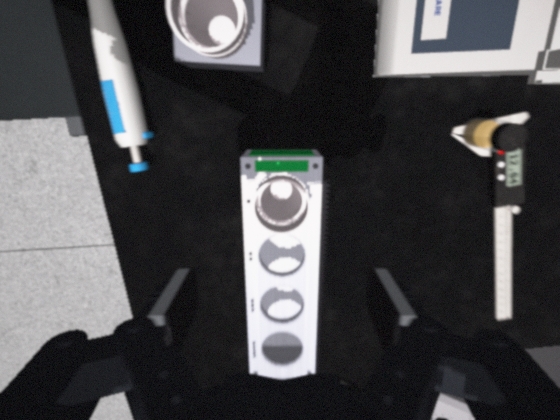

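View pics/s8.png

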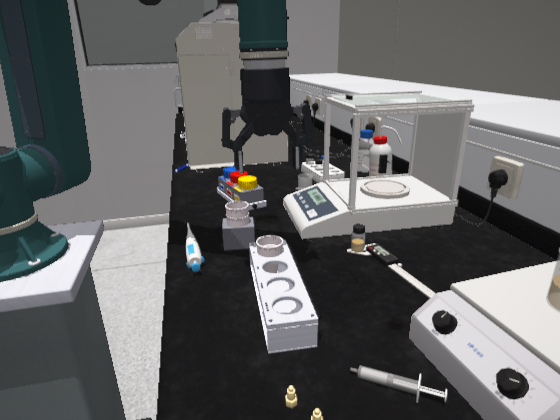

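Call:
{"name": "move_arm", "arguments": {
  "targets": [
    {"translation": [20, -1, -5], "dr": [0, 0, 0], "fingers": 1},
    {"translation": [30, -1, -5], "dr": [0, 0, 0], "fingers": 1},
    {"translation": [40, -1, -5], "dr": [0, 0, 0], "fingers": 1},
    {"translation": [40, -1, -2], "dr": [0, 0, 0], "fingers": 1},
    {"translation": [40, -1, 0], "dr": [0, 0, 0], "fingers": 1},
    {"translation": [40, -1, 0], "dr": [0, 0, 0], "fingers": 1},
    {"translation": [40, -1, 0], "dr": [0, 0, 0], "fingers": 1},
    {"translation": [40, -1, 0], "dr": [0, 0, 0], "fingers": 1},
    {"translation": [35, -1, 0], "dr": [0, 0, 0], "fingers": 1},
    {"translation": [32, -1, 0], "dr": [0, 0, -0.12], "fingers": 1},
    {"translation": [0, 0, 0], "dr": [0, 0, -0.12], "fingers": 1},
    {"translation": [0, 0, 0], "dr": [0, 0, -0.1], "fingers": 1}
  ]
}}

```text
time: 11.25
ee_pos: [0.5199, 0.1513, 0.1964]
tool_rot: [-1.888, -2.51, 0.002]
ft_force: [-0.6, 0.4, 0.6]
gripper_width: 0.085
```

Call:
{"name": "move_arm", "arguments": {
  "targets": [
    {"translation": [0, 0, 0], "dr": [0, 0, 0], "fingers": 1},
    {"translation": [0, 0, 0], "dr": [0, 0, 0], "fingers": 1}
  ]
}}

```text
time: 11.45
ee_pos: [0.5203, 0.15, 0.1967]
tool_rot: [-1.9, -2.502, 0.001]
ft_force: [-0.1, -0.4, 1.0]
gripper_width: 0.0856
```

```bash
python3 -c "
from h import *
to(.524,.1525,.2,105.7);snap('wrist','w9')
p=cv2.imread('pics/w8.png')
cv2.imwrite('pics/w8a.png',cv2.resize(p[145:385,235:335],None,fx=2.5*2,fy=2.5,interpolation=cv2.INTER_CUBIC))"
```

```text
t 11.45 pos [0.5203 0.15   0.1967] yaw 105.57 tilt [-0.0006 -0.0002] F [-0.1  -0.38  0.98] w 0.0856 q6 -0.10
  shift mm [ 1.4  4.3 -3.3] dr_z -0.002
```

View pics/w9.png

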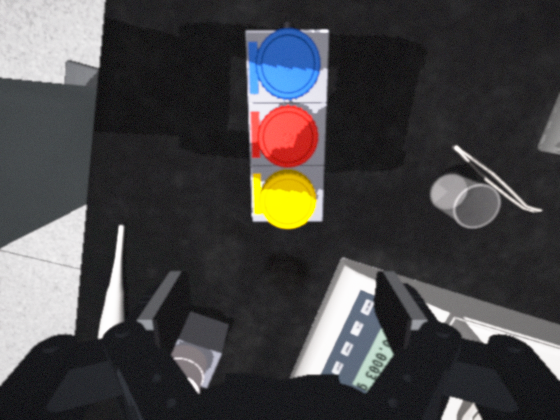

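View pics/w8a.png

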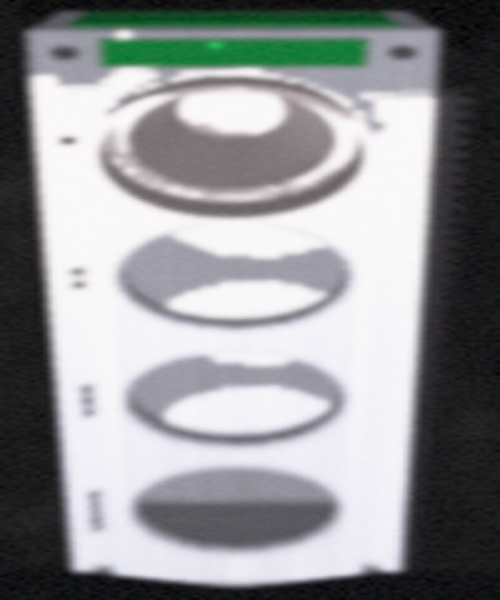

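```bash
python3 -c "
from h import *
c=load('w8')
for l,r,t,b in [(119,350,226,325),(125,345,353,442),(133,340,466,550)]:
  pts=[((x+.5)/5-.5+235,(y+.5)/2.5-.5+145) for x,y in [(l,(t+b)/2),(r,(t+b)/2),((l+r)/2,t),((l+r)/2,b)]]
  circ(c,pts,.05)
p=cv2.imread('pics/w9.png')
cv2.imwrite('pics/w9a.png',cv2.resize(p[20:235,235:345],None,fx=5,fy=2.5,interpolation=cv2.INTER_CUBIC))"
```

```text
centre [ 0.5045 -0.263 ] dia 0.0428
centre [ 0.501 -0.317] dia 0.0430
centre [ 0.4978 -0.3714] dia 0.0437
```

View pics/w9a.png

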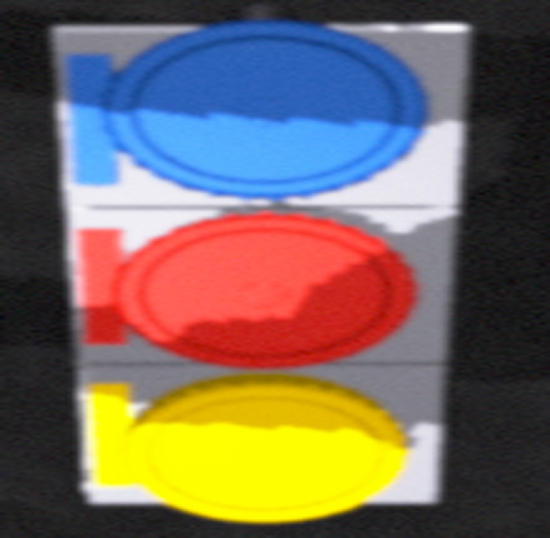

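```bash
python3 -c "
from h import *
c=load('w9')
for l,r,t,b in [(105,428,20,197),(118,415,213,368),(128,408,382,522)]:
  pts=[((x+.5)/5-.5+235,(y+.5)/2.5-.5+20) for x,y in [(l,(t+b)/2),(r,(t+b)/2),((l+r)/2,t),((l+r)/2,b)]]
  circ(c,pts,.076)
to(.5245,.151,.053,105.3)
"
```

```text
centre [0.4958 0.2565] dia 0.0487
centre [0.5105 0.205 ] dia 0.0483
centre [0.5256 0.153 ] dia 0.0491
t 11.50 pos [0.5203 0.1499 0.1968] yaw 105.58 tilt [-0.0004 -0.0002] F [ 0.24 -0.03  0.93] w 0.0856 q6 -0.10
  shift mm [ -0.    4.4 143.8] dr_z 0.005
```

Call:
{"name": "move_arm", "arguments": {
  "targets": [
    {"translation": [1.5, 5.5, 20], "dr": [0, 0, 0], "fingers": 1},
    {"translation": [0, 0, 30], "dr": [0, 0, 0], "fingers": 1},
    {"translation": [0, 0, 30], "dr": [0, 0, 0], "fingers": 1},
    {"translation": [0, 0, 25], "dr": [0, 0, 0], "fingers": 1},
    {"translation": [0, 0, 20], "dr": [0, 0, 0], "fingers": 1},
    {"translation": [0, 0, 12], "dr": [0, 0, 0], "fingers": 1},
    {"translation": [0, 0, 4], "dr": [0, 0, 0], "fingers": 1},
    {"translation": [0, 0, 0], "dr": [0, 0, 0], "fingers": 1},
    {"translation": [0, 0, 0], "dr": [0, 0, 0], "fingers": 1}
  ]
}}

```text
time: 12.4
ee_pos: [0.5263, 0.1531, 0.0573]
tool_rot: [1.897, 2.502, 0.003]
ft_force: [-0.3, -0.8, 0.2]
gripper_width: 0.0855
```

```bash
python3 -c "
from h import *
to(.525,.153,.053,105.6);snap('wrist','w10')"
```

```text
t 12.40 pos [0.5263 0.1531 0.0573] yaw 105.68 tilt [0.0024 0.0003] F [-0.25 -0.8   0.23] w 0.0855 q6 -0.09
  shift mm [ 0.3 -1.3  4.3] dr_z 0.001
```

View pics/w10.png

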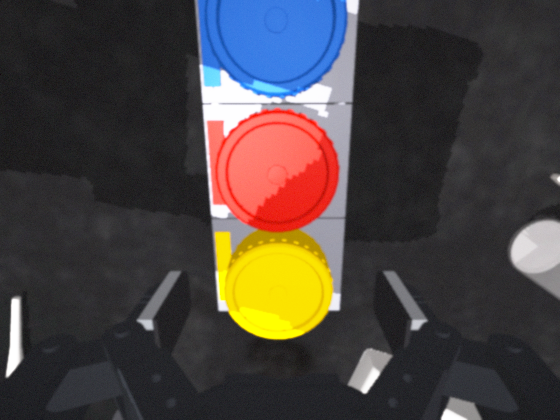

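Call:
{"name": "move_arm", "arguments": {
  "squeeze": 30,
  "targets": [
    {"translation": [0, -1.3, 4], "dr": [0, 0, 0], "fingers": 0.6},
    {"translation": [0, 0, 0], "dr": [0, 0, 0], "fingers": 0.4},
    {"translation": [0, 0, 0], "dr": [0, 0, 0], "fingers": 0.25},
    {"translation": [0, 0, 0], "dr": [0, 0, 0], "fingers": 0},
    {"translation": [0, 0, 0], "dr": [0, 0, 0], "fingers": -0.3},
    {"translation": [0, 0, 0], "dr": [0, 0, 0], "fingers": -1},
    {"translation": [0, 0, 0], "dr": [0, 0, 0], "fingers": -1},
    {"translation": [0, 0, 0], "dr": [0, 0, 0], "fingers": -1}
  ]
}}

```text
time: 13.25
ee_pos: [0.5244, 0.1527, 0.0524]
tool_rot: [1.897, 2.504, 0.001]
ft_force: [-0.1, 0.3, 2.7]
gripper_width: 0.0489
```

```bash
python3 -c "
from h import *
to(.525,.153,.2,105.6)"
```

```text
t 13.25 pos [0.5244 0.1527 0.0524] yaw 105.70 tilt [0.0007 0.    ] F [-0.14  0.33  2.71] w 0.0489 q6 -0.09
  shift mm [ 1.000e-01  8.000e-01 -1.476e+02] dr_z 0.002
```

Call:
{"name": "move_arm", "arguments": {
  "targets": [
    {"translation": [0, 0, -4], "dr": [0, 0, 0], "fingers": -1},
    {"translation": [0, 0, -8], "dr": [0, 0, 0], "fingers": -1},
    {"translation": [0, 0, -12], "dr": [0, 0, 0], "fingers": -1},
    {"translation": [0, 0, -20], "dr": [0, 0, 0], "fingers": -1},
    {"translation": [0, 0, -25], "dr": [0, 0, 0], "fingers": -1},
    {"translation": [0, 0, -25], "dr": [0, 0, 0], "fingers": -1},
    {"translation": [0, 0, -25], "dr": [0, 0, 0], "fingers": -1},
    {"translation": [0, 0, -20], "dr": [0, 0, 0], "fingers": -1},
    {"translation": [0, 0, -9], "dr": [0, 0, 0.1], "fingers": -1},
    {"translation": [0, 0, 0], "dr": [0, 0, 0.12], "fingers": -1},
    {"translation": [0, 0, 0], "dr": [0, 0, 0.12], "fingers": -1},
    {"translation": [0, 0, 0], "dr": [0, 0, 0], "fingers": -1}
  ]
}}

```text
time: 14.45
ee_pos: [0.5242, 0.1527, 0.201]
tool_rot: [2.293, 2.147, 0.002]
ft_force: [0.3, 0.6, -1.6]
gripper_width: 0.0493
```

```bash
python3 -c "
from h import *
to(.504,-.2615,.2,86.4);snap('side','s11')"
```

```text
t 14.45 pos [0.5242 0.1527 0.201 ] yaw 86.24 tilt [0.0012 0.0001] F [ 0.3   0.61 -1.58] w 0.0493 q6 0.25
  shift mm [-414.6    7.     1. ] dr_z -0.003
```

View pics/s11.png

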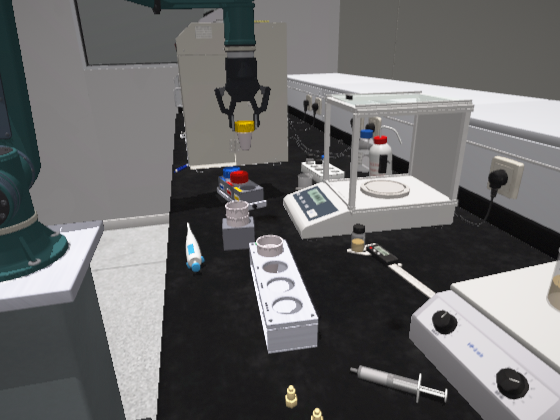

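Call:
{"name": "move_arm", "arguments": {
  "targets": [
    {"translation": [-15, 0, 0], "dr": [0, 0, 0], "fingers": -1},
    {"translation": [-30, 0, 0], "dr": [0, 0, 0], "fingers": -1},
    {"translation": [-40, 1, 0], "dr": [0, 0, 0], "fingers": -1},
    {"translation": [-45, 1, 0], "dr": [0, 0, 0], "fingers": -1},
    {"translation": [-45, 1, 0], "dr": [0, 0, 0], "fingers": -1},
    {"translation": [-45, 1, 0], "dr": [0, 0, 0], "fingers": -1},
    {"translation": [-45, 1, 0], "dr": [0, 0, 0], "fingers": -1},
    {"translation": [-45, 1, 0], "dr": [0, 0, 0], "fingers": -1},
    {"translation": [-40, 1, 0], "dr": [0, 0, 0], "fingers": -1},
    {"translation": [-35, 0, 0], "dr": [0, 0, 0], "fingers": -1},
    {"translation": [-20, 0, 0], "dr": [0, 0, 0], "fingers": -1},
    {"translation": [-9, 0, 0], "dr": [0, 0, 0], "fingers": -1}
  ]
}}

```text
time: 15.7
ee_pos: [0.5026, -0.2637, 0.1998]
tool_rot: [-2.296, -2.144, 0.002]
ft_force: [-0.4, 0.5, -1.6]
gripper_width: 0.0488
```

Call:
{"name": "move_arm", "arguments": {
  "targets": [
    {"translation": [0, 0, 0], "dr": [0, 0, 0], "fingers": -1},
    {"translation": [0, 0, 0], "dr": [0, 0, 0], "fingers": -1}
  ]
}}

```text
time: 15.9
ee_pos: [0.5036, -0.2602, 0.2]
tool_rot: [-2.292, -2.147, -0.001]
ft_force: [-0.5, 0.2, -0.8]
gripper_width: 0.0489
```

```bash
python3 -c "
from h import *
to(.504,-.2615,.0524,86.4);snap('wrist','w12')"
```

```text
t 15.90 pos [ 0.5036 -0.2602  0.2   ] yaw 86.27 tilt [-0.0002  0.0007] F [-0.48  0.2  -0.75] w 0.0489 q6 -0.51
  shift mm [ -1.3   0.5 147.6] dr_z -0.002
```

View pics/w12.png

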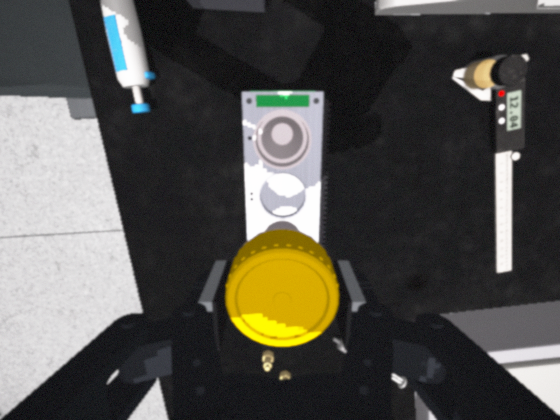

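Call:
{"name": "move_arm", "arguments": {
  "targets": [
    {"translation": [-1.3, 0.5, 15], "dr": [0, 0, 0], "fingers": -1},
    {"translation": [0, 0, 25], "dr": [0, 0, 0], "fingers": -1},
    {"translation": [0, 0, 25], "dr": [0, 0, 0], "fingers": -1},
    {"translation": [0, 0, 20], "dr": [0, 0, 0], "fingers": -1},
    {"translation": [0, 0, 15], "dr": [0, 0, 0], "fingers": -1},
    {"translation": [0, 0, 15], "dr": [0, 0, 0], "fingers": -1},
    {"translation": [0, 0, 12], "dr": [0, 0, 0], "fingers": -1},
    {"translation": [0, 0, 8], "dr": [0, 0, 0], "fingers": -1},
    {"translation": [0, 0, 4], "dr": [0, 0, 0], "fingers": -1},
    {"translation": [0, 0, 0], "dr": [0, 0, 0], "fingers": -1}
  ]
}}

```text
time: 16.95
ee_pos: [0.5042, -0.2622, 0.0608]
tool_rot: [-2.293, -2.147, 0.0]
ft_force: [-0.1, 0.3, -1.6]
gripper_width: 0.0488
```

```bash
python3 -c "
from h import *
to(.504,-.2615,.0524,86.4);snap('side','s13')
p=cv2.imread('pics/s13.png')
a=cv2.resize(p[200:310,220:340],None,fx=5,fy=5,interpolation=cv2.INTER_CUBIC)
cv2.imwrite('pics/s13a.png',a)"
```

```text
t 16.95 pos [ 0.5042 -0.2622  0.0608] yaw 86.22 tilt [-0.0002  0.0001] F [-0.11  0.29 -1.63] w 0.0488 q6 -0.51
  shift mm [ 0.7 -0.2  8.4] dr_z -0.003
```

View pics/s13a.png

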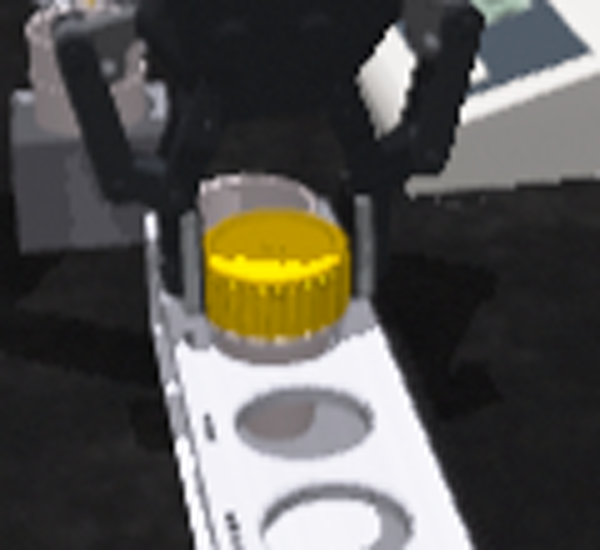

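Call:
{"name": "move_arm", "arguments": {
  "targets": [
    {"translation": [0, 0, 3], "dr": [0, 0, 0], "fingers": -1},
    {"translation": [0, 0, 2], "dr": [0, 0, 0], "fingers": -1},
    {"translation": [0, 0, 1.5], "dr": [0, 0, 0], "fingers": -1},
    {"translation": [0, 0, 1], "dr": [0, 0, 0], "fingers": -1},
    {"translation": [0, 0, 0.6], "dr": [0, 0, 0], "fingers": -1},
    {"translation": [0, 0, 0], "dr": [0, 0, 0], "fingers": -1},
    {"translation": [0, 0, 0.5], "dr": [0, 0, 0], "fingers": -1},
    {"translation": [0, 0, 0], "dr": [0, 0, 0], "fingers": -1}
  ]
}}

```text
time: 17.8
ee_pos: [0.5043, -0.2623, 0.0525]
tool_rot: [2.293, 2.147, -0.0]
ft_force: [1.0, 0.3, -0.8]
gripper_width: 0.049
```

Call:
{"name": "move_arm", "arguments": {
  "targets": [
    {"translation": [0, 0, 0.5], "dr": [0, 0, 0], "fingers": -1},
    {"translation": [0, 0, 0], "dr": [0, 0, 0], "fingers": -1},
    {"translation": [0, 0, 0.4], "dr": [0, 0, 0], "fingers": -1},
    {"translation": [0, 0, 0], "dr": [0, 0, 0], "fingers": -1}
  ]
}}

```text
time: 18.2
ee_pos: [0.5043, -0.2623, 0.0524]
tool_rot: [2.293, 2.147, 0.0]
ft_force: [-2.0, 1.5, 4.0]
gripper_width: 0.0489
```

Seated (force rises, height stalls). Release.

Call:
{"name": "move_arm", "arguments": {
  "targets": [
    {"translation": [0, 0, -0.5], "dr": [0, 0, 0], "fingers": -1},
    {"translation": [0, 0, 0], "dr": [0, 0, 0], "fingers": 0.17},
    {"translation": [0, 0, 0], "dr": [0, 0, 0], "fingers": 0.22},
    {"translation": [0, 0, 0], "dr": [0, 0, 0], "fingers": 0.3},
    {"translation": [0, 0, 0], "dr": [0, 0, 0], "fingers": 0.4},
    {"translation": [0, 0, 0], "dr": [0, 0, 0], "fingers": 0.55},
    {"translation": [0, 0, 0], "dr": [0, 0, 0], "fingers": 0.6},
    {"translation": [0, 0, -10], "dr": [0, 0, 0], "fingers": 0.6},
    {"translation": [0, 0, -25], "dr": [0, 0, 0], "fingers": 0.6},
    {"translation": [0, 0, -40], "dr": [0, 0, 0], "fingers": 0.6},
    {"translation": [0, 0, -45], "dr": [0, 0, 0], "fingers": 0.6},
    {"translation": [0, 0, -27], "dr": [0, 0, 0], "fingers": 1}
  ]
}}

```text
time: 19.4
ee_pos: [0.5053, -0.2629, 0.2043]
tool_rot: [2.289, 2.143, 0.002]
ft_force: [1.0, -0.5, 0.2]
gripper_width: 0.0804
```

```bash
python3 -c "
from h import *
to(.510,.204,.2,105.8);snap('side','s14');snap('wrist','w14')
p=cv2.imread('pics/s14.png')
a=cv2.resize(p[200:310,220:340],None,fx=5,fy=5,interpolation=cv2.INTER_CUBIC)
cv2.imwrite('pics/s14a.png',a)"
```

```text
t 19.40 pos [ 0.5053 -0.2629  0.2043] yaw 86.22 tilt [ 0.0056 -0.0037] F [ 1.01 -0.45  0.16] w 0.0804 q6 -0.51
  shift mm [466.2 -26.1   2.6] dr_z -0.342
```

View pics/s14a.png

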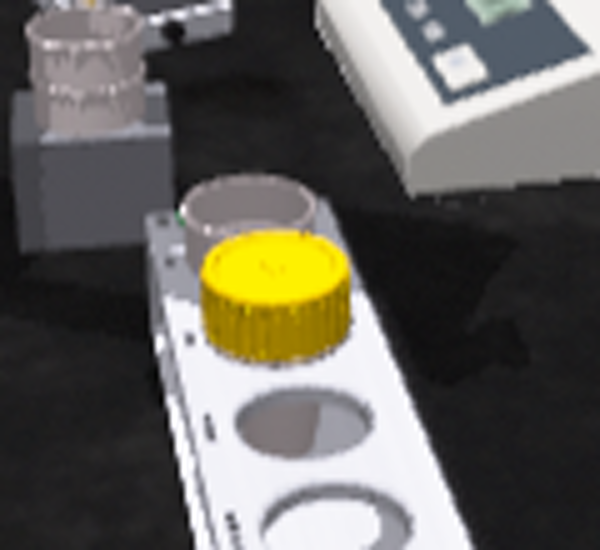

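View pics/w14.png

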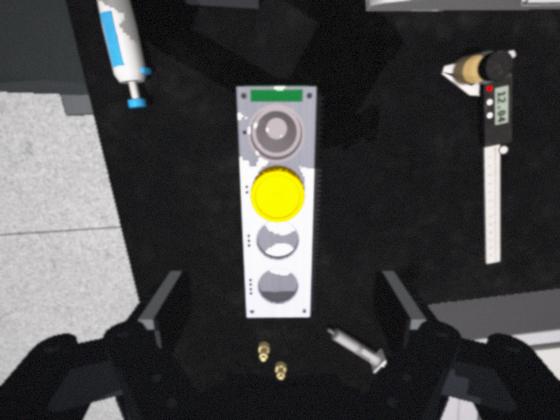

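Call:
{"name": "move_arm", "arguments": {
  "targets": [
    {"translation": [20, 0, 0], "dr": [0, 0, 0], "fingers": 1},
    {"translation": [40, -2, 0], "dr": [0, 0, 0], "fingers": 1},
    {"translation": [45, -3, 0], "dr": [0, 0, 0], "fingers": 1},
    {"translation": [45, -3, 0], "dr": [0, 0, 0], "fingers": 1},
    {"translation": [45, -3, 0], "dr": [0, 0, 0], "fingers": 1},
    {"translation": [45, -3, 0], "dr": [0, 0, 0], "fingers": 1},
    {"translation": [45, -3, 0], "dr": [0, 0, 0], "fingers": 1},
    {"translation": [45, -3, 0], "dr": [0, 0, 0], "fingers": 1},
    {"translation": [45, -3, 0], "dr": [0, 0, 0], "fingers": 1},
    {"translation": [40, -2, 0], "dr": [0, 0, 0], "fingers": 1},
    {"translation": [30, -1, 0], "dr": [0, 0, 0], "fingers": 1},
    {"translation": [20, 0, 0], "dr": [0, 0, 0], "fingers": 1}
  ]
}}

```text
time: 20.7
ee_pos: [0.5081, 0.2058, 0.1984]
tool_rot: [-2.29, -2.149, 0.001]
ft_force: [0.3, -0.4, 0.2]
gripper_width: 0.0854
```

Call:
{"name": "move_arm", "arguments": {
  "targets": [
    {"translation": [0, 0, 0], "dr": [0, 0, -0.12], "fingers": 1},
    {"translation": [0, 0, 0], "dr": [0, 0, -0.12], "fingers": 1},
    {"translation": [0, 0, 0], "dr": [0, 0, -0.1], "fingers": 1},
    {"translation": [0, 0, 0], "dr": [0, 0, 0], "fingers": 1},
    {"translation": [0, 0, 0], "dr": [0, 0, 0], "fingers": 1}
  ]
}}

```text
time: 21.2
ee_pos: [0.5087, 0.2034, 0.1986]
tool_rot: [-1.9, -2.502, 0.001]
ft_force: [-0.5, -0.3, 0.6]
gripper_width: 0.0855
```

```bash
python3 -c "
from h import *
to(.5095,.2045,.053,105.8);snap('wrist','w15')
p=cv2.imread('pics/w15.png')
cv2.imwrite('pics/w15a.png',cv2.resize(p[80:260,220:340],None,fx=4,fy=3.3,interpolation=cv2.INTER_CUBIC))"
```

```text
t 21.20 pos [0.5087 0.2034 0.1986] yaw 105.58 tilt [-0.0007 -0.0003] F [-0.47 -0.35  0.61] w 0.0855 q6 0.01
  shift mm [  0.9   1.2 145.6] dr_z -0.004
```

View pics/w15a.png

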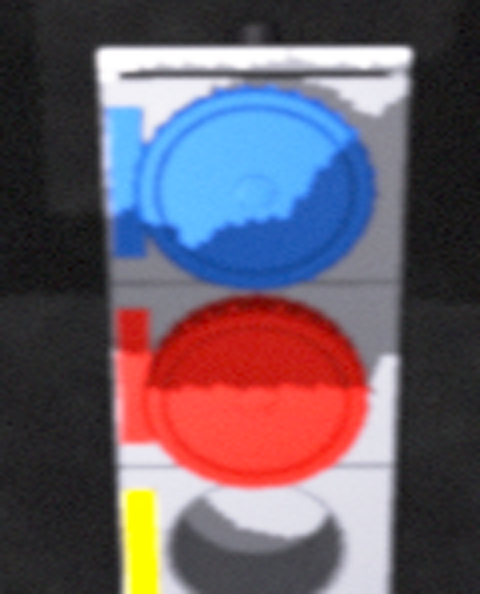

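```bash
python3 -c "
from h import *
c=load('w15')
print(pix2plane(c,[((x+.5)/4-.5+220,(y+.5)/3.3-.5+80) for x,y in [(257,400),(256,190)]],.076))
to(.51,.2045,.053,105.8)"
```

```text
[[0.51049769 0.2052408  0.076     ]
 [0.4957294  0.25701076 0.076     ]]
t 21.25 pos [0.5088 0.2034 0.1987] yaw 105.59 tilt [-0.0005 -0.0002] F [-0.55 -0.02  0.06] w 0.0849 q6 0.00
  shift mm [  0.8   1.6 145.7] dr_z -0.004
```

Call:
{"name": "move_arm", "arguments": {
  "targets": [
    {"translation": [0.9, 1.4, 20], "dr": [0, 0, 0], "fingers": 1},
    {"translation": [0, 0, 30], "dr": [0, 0, 0], "fingers": 1},
    {"translation": [0, 0, 30], "dr": [0, 0, 0], "fingers": 1},
    {"translation": [0, 0, 25], "dr": [0, 0, 0], "fingers": 1},
    {"translation": [0, 0, 20], "dr": [0, 0, 0], "fingers": 1},
    {"translation": [0, 0, 13], "dr": [0, 0, 0], "fingers": 1},
    {"translation": [0, 0, 4], "dr": [0, 0, 0], "fingers": 1},
    {"translation": [0, 0, 0], "dr": [0, 0, 0], "fingers": 1},
    {"translation": [0, 0, 0], "dr": [0, 0, 0], "fingers": 1}
  ]
}}

```text
time: 22.15
ee_pos: [0.511, 0.205, 0.0583]
tool_rot: [1.897, 2.503, 0.003]
ft_force: [0.7, 0.4, 0.2]
gripper_width: 0.0856
```

```bash
python3 -c "
from h import *
to(.5095,.2045,.0525,105.6);snap('wrist','w16')"
```

```text
t 22.15 pos [0.511  0.205  0.0583] yaw 105.69 tilt [0.0023 0.0006] F [0.71 0.44 0.18] w 0.0856 q6 0.00
  shift mm [-0.  -1.6  5.8] dr_z 0.001
```

View pics/w16.png

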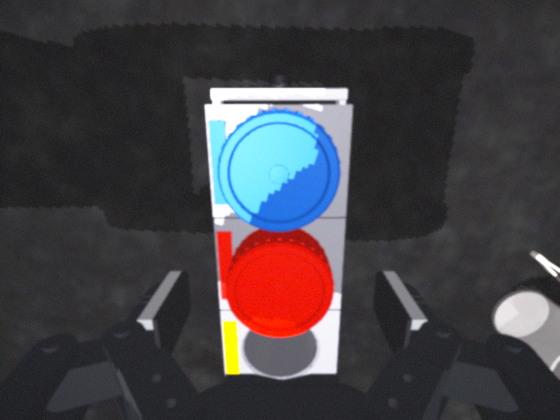

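Call:
{"name": "move_arm", "arguments": {
  "targets": [
    {"translation": [0, -1, 5.5], "dr": [0, 0, 0], "fingers": 0.6},
    {"translation": [0, 0, 0], "dr": [0, 0, 0], "fingers": 0.4},
    {"translation": [0, 0, 0], "dr": [0, 0, 0], "fingers": 0.25},
    {"translation": [0, 0, 0], "dr": [0, 0, 0], "fingers": 0},
    {"translation": [0, 0, 0], "dr": [0, 0, 0], "fingers": -0.3},
    {"translation": [0, 0, 0], "dr": [0, 0, 0], "fingers": -1},
    {"translation": [0, 0, 0], "dr": [0, 0, 0], "fingers": -1},
    {"translation": [0, 0, 0], "dr": [0, 0, 0], "fingers": -1}
  ]
}}

```text
time: 23.0
ee_pos: [0.5093, 0.2045, 0.0518]
tool_rot: [1.897, 2.504, 0.001]
ft_force: [-0.8, 1.2, 1.6]
gripper_width: 0.0491
```

```bash
python3 -c "
from h import *
to(.5095,.2045,.2,105.6)"
```

```text
t 23.00 pos [0.5093 0.2045 0.0518] yaw 105.70 tilt [0.0006 0.0001] F [-0.77  1.17  1.61] w 0.0491 q6 0.00
  shift mm [-1.000e-01  3.000e-01 -1.482e+02] dr_z 0.002
```

Grip at z = 0.0518 (seated height). Lift and turn.

Call:
{"name": "move_arm", "arguments": {
  "targets": [
    {"translation": [0, 0, -4], "dr": [0, 0, 0], "fingers": -1},
    {"translation": [0, 0, -8], "dr": [0, 0, 0], "fingers": -1},
    {"translation": [0, 0, -12], "dr": [0, 0, 0], "fingers": -1},
    {"translation": [0, 0, -20], "dr": [0, 0, 0], "fingers": -1},
    {"translation": [0, 0, -25], "dr": [0, 0, 0], "fingers": -1},
    {"translation": [0, 0, -25], "dr": [0, 0, 0], "fingers": -1},
    {"translation": [0, 0, -25], "dr": [0, 0, 0], "fingers": -1},
    {"translation": [0, 0, -20], "dr": [0, 0, 0], "fingers": -1},
    {"translation": [0, 0, -9], "dr": [0, 0, 0.1], "fingers": -1},
    {"translation": [0, 0, 0], "dr": [0, 0, 0.12], "fingers": -1},
    {"translation": [0, 0, 0], "dr": [0, 0, 0.12], "fingers": -1},
    {"translation": [0, 0, 0], "dr": [0, 0, 0], "fingers": -1}
  ]
}}

```text
time: 24.2
ee_pos: [0.5092, 0.2045, 0.2006]
tool_rot: [2.293, 2.147, 0.002]
ft_force: [-0.4, 0.0, -0.7]
gripper_width: 0.049
```

```bash
python3 -c "
from h import *
to(.5005,-.3155,.2,86.4)"
```

```text
t 24.20 pos [0.5092 0.2045 0.2006] yaw 86.23 tilt [0.0014 0.0003] F [-0.39  0.   -0.65] w 0.0490 q6 0.34
  shift mm [-5.194e+02  2.550e+01  5.000e-01] dr_z -0.003
```

Call:
{"name": "move_arm", "arguments": {
  "targets": [
    {"translation": [-15, 1, 0], "dr": [0, 0, 0], "fingers": -1},
    {"translation": [-30, 2, 0], "dr": [0, 0, 0], "fingers": -1},
    {"translation": [-40, 2, 0], "dr": [0, 0, 0], "fingers": -1},
    {"translation": [-45, 2, 0], "dr": [0, 0, 0], "fingers": -1},
    {"translation": [-45, 2, 0], "dr": [0, 0, 0], "fingers": -1},
    {"translation": [-45, 2, 0], "dr": [0, 0, 0], "fingers": -1},
    {"translation": [-45, 2, 0], "dr": [0, 0, 0], "fingers": -1},
    {"translation": [-45, 2, 0], "dr": [0, 0, 0], "fingers": -1},
    {"translation": [-45, 2, 0], "dr": [0, 0, 0], "fingers": -1},
    {"translation": [-45, 2, 0], "dr": [0, 0, 0], "fingers": -1},
    {"translation": [-45, 2, 0], "dr": [0, 0, 0], "fingers": -1},
    {"translation": [-35, 2, 0], "dr": [0, 0, 0], "fingers": -1}
  ]
}}

```text
time: 25.4
ee_pos: [0.4989, -0.2795, 0.1997]
tool_rot: [2.293, 2.146, -0.002]
ft_force: [0.9, 0.0, -0.1]
gripper_width: 0.0494
```

Call:
{"name": "move_arm", "arguments": {
  "targets": [
    {"translation": [-25, 2, 0], "dr": [0, 0, 0], "fingers": -1},
    {"translation": [-14, 0.5, 0], "dr": [0, 0, 0], "fingers": -1},
    {"translation": [0, 0, 0], "dr": [0, 0, 0], "fingers": -1},
    {"translation": [0, 0, 0], "dr": [0, 0, 0], "fingers": -1},
    {"translation": [0, 0, 0], "dr": [0, 0, 0], "fingers": -1}
  ]
}}

```text
time: 25.9
ee_pos: [0.5004, -0.3138, 0.1997]
tool_rot: [-2.291, -2.149, -0.001]
ft_force: [0.0, 0.2, 0.0]
gripper_width: 0.0491
```

```bash
python3 -c "
from h import *
to(.5005,-.3155,.0518,86.4);snap('side','s17')"
```

```text
t 25.90 pos [ 0.5004 -0.3138  0.1997] yaw 86.33 tilt [0.0001 0.0004] F [0.04 0.17 0.01] w 0.0491 q6 -0.59
  shift mm [ -1.8   0.2 147.9] dr_z -0.001
```

View pics/s17.png

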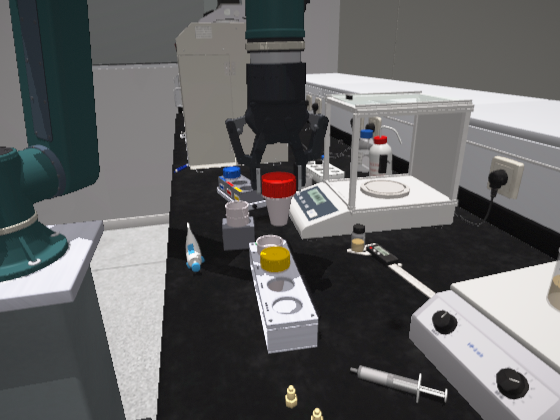

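Call:
{"name": "move_arm", "arguments": {
  "targets": [
    {"translation": [-1.8, 0.2, 15], "dr": [0, 0, 0], "fingers": -1},
    {"translation": [0, 0, 25], "dr": [0, 0, 0], "fingers": -1},
    {"translation": [0, 0, 25], "dr": [0, 0, 0], "fingers": -1},
    {"translation": [0, 0, 20], "dr": [0, 0, 0], "fingers": -1},
    {"translation": [0, 0, 15], "dr": [0, 0, 0], "fingers": -1},
    {"translation": [0, 0, 10], "dr": [0, 0, 0], "fingers": -1},
    {"translation": [0, 0, 4], "dr": [0, 0, 0], "fingers": -1},
    {"translation": [0, 0, 0], "dr": [0, 0, 0], "fingers": -1}
  ]
}}

```text
time: 26.75
ee_pos: [0.5004, -0.3168, 0.0853]
tool_rot: [-2.293, -2.147, 0.0]
ft_force: [-0.2, 0.6, -1.2]
gripper_width: 0.049
```

```bash
python3 -c "
from h import *
to(.5005,-.316,.0518,86.4);snap('side','s18')
snap('wrist','w18')
p=cv2.imread('pics/s18.png')
a=cv2.resize(p[200:330,220:350],None,fx=4.5,fy=4.5,interpolation=cv2.INTER_CUBIC)
cv2.imwrite('pics/s18a.png',a)"
```

```text
t 26.75 pos [ 0.5004 -0.3168  0.0853] yaw 86.23 tilt [-0.0002  0.0001] F [-0.19  0.55 -1.18] w 0.0490 q6 -0.59
  shift mm [ 0.8  0.  33.5] dr_z -0.003
```

View pics/s18a.png

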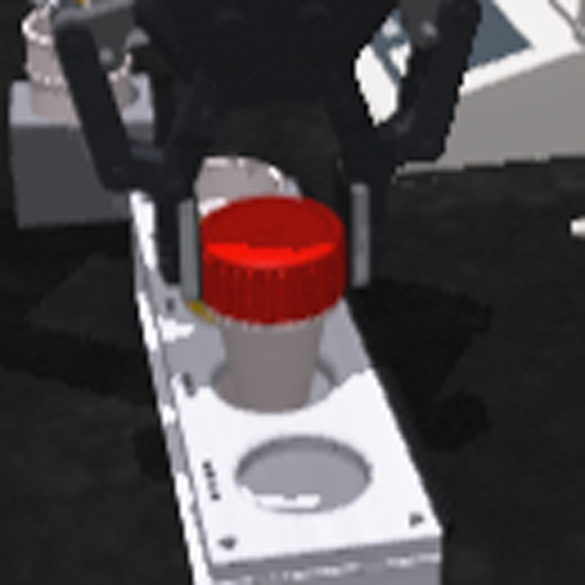

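View pics/w18.png

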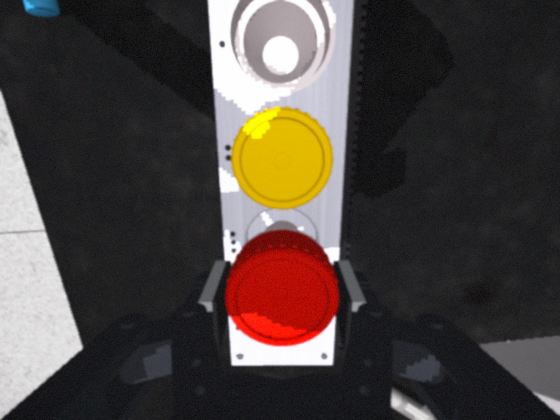

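Aligned in hole 3. Continue down.

Call:
{"name": "move_arm", "arguments": {
  "targets": [
    {"translation": [0.3, 0, 10], "dr": [0, 0, 0], "fingers": -1},
    {"translation": [0, 0, 10], "dr": [0, 0, 0], "fingers": -1},
    {"translation": [0, 0, 6], "dr": [0, 0, 0], "fingers": -1},
    {"translation": [0, 0, 3], "dr": [0, 0, 0], "fingers": -1},
    {"translation": [0, 0, 2], "dr": [0, 0, 0], "fingers": -1},
    {"translation": [0, 0, 1], "dr": [0, 0, 0], "fingers": -1},
    {"translation": [0, 0, 0.5], "dr": [0, 0, 0], "fingers": -1},
    {"translation": [0, 0, 0], "dr": [0, 0, 0], "fingers": -1},
    {"translation": [0, 0, 0], "dr": [0, 0, 0], "fingers": -1}
  ]
}}

```text
time: 27.75
ee_pos: [0.5006, -0.3168, 0.0534]
tool_rot: [2.293, 2.146, 0.0]
ft_force: [-0.2, -0.6, -0.4]
gripper_width: 0.049
```

Call:
{"name": "move_arm", "arguments": {
  "targets": [
    {"translation": [0, 0, 0.6], "dr": [0, 0, 0], "fingers": -1},
    {"translation": [0, 0, 0], "dr": [0, 0, 0], "fingers": -1},
    {"translation": [0, 0, 0.6], "dr": [0, 0, 0], "fingers": -1},
    {"translation": [0, 0, 0], "dr": [0, 0, 0], "fingers": -1},
    {"translation": [0, 0, 0.5], "dr": [0, 0, 0], "fingers": -1},
    {"translation": [0, 0, 0], "dr": [0, 0, 0], "fingers": -1}
  ]
}}

```text
time: 28.35
ee_pos: [0.5004, -0.3166, 0.0518]
tool_rot: [2.293, 2.147, -0.0]
ft_force: [-0.7, 1.1, 2.5]
gripper_width: 0.0489
```

Call:
{"name": "move_arm", "arguments": {
  "targets": [
    {"translation": [0, 0, 0.4], "dr": [0, 0, 0], "fingers": -1},
    {"translation": [0, 0, 0], "dr": [0, 0, 0], "fingers": -1}
  ]
}}

```text
time: 28.55
ee_pos: [0.5005, -0.3167, 0.0518]
tool_rot: [2.293, 2.147, -0.0]
ft_force: [-2.1, 1.7, 5.6]
gripper_width: 0.0492
```

Call:
{"name": "move_arm", "arguments": {
  "targets": [
    {"translation": [0, 0, -0.3], "dr": [0, 0, 0], "fingers": -1},
    {"translation": [0, 0, 0], "dr": [0, 0, 0], "fingers": 0.17},
    {"translation": [0, 0, 0], "dr": [0, 0, 0], "fingers": 0.22},
    {"translation": [0, 0, 0], "dr": [0, 0, 0], "fingers": 0.3},
    {"translation": [0, 0, 0], "dr": [0, 0, 0], "fingers": 0.4},
    {"translation": [0, 0, 0], "dr": [0, 0, 0], "fingers": 0.55},
    {"translation": [0, 0, 0], "dr": [0, 0, 0], "fingers": 0.6},
    {"translation": [0, 0, -10], "dr": [0, 0, 0], "fingers": 0.6},
    {"translation": [0, 0, -25], "dr": [0, 0, 0], "fingers": 0.6},
    {"translation": [0, 0, -40], "dr": [0, 0, 0], "fingers": 0.6},
    {"translation": [0, 0, -45], "dr": [0, 0, 0], "fingers": 0.6},
    {"translation": [0, 0, -27], "dr": [0, 0, 0], "fingers": 1}
  ]
}}

```text
time: 29.75
ee_pos: [0.5014, -0.3174, 0.2036]
tool_rot: [2.289, 2.142, 0.002]
ft_force: [1.2, -0.6, 0.1]
gripper_width: 0.0806
```

```bash
python3 -c "
from h import *
to(.495,.2565,.2,105.8);snap('side','s19')
p=cv2.imread('pics/s19.png')
a=cv2.resize(p[200:330,220:350],None,fx=4.5,fy=4.5,interpolation=cv2.INTER_CUBIC)
cv2.imwrite('pics/s19a.png',a)"
```

```text
t 29.75 pos [ 0.5014 -0.3174  0.2036] yaw 86.22 tilt [ 0.0053 -0.0042] F [ 1.18 -0.58  0.06] w 0.0806 q6 -0.59
  shift mm [572.2 -44.3   1.2] dr_z -0.342
```

View pics/s19a.png

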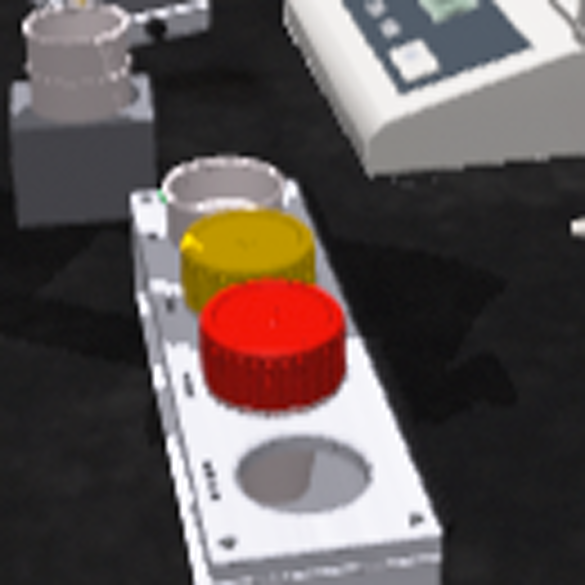

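Call:
{"name": "move_arm", "arguments": {
  "targets": [
    {"translation": [20, -1, 0], "dr": [0, 0, 0], "fingers": 1},
    {"translation": [40, -3, 0], "dr": [0, 0, 0], "fingers": 1},
    {"translation": [45, -4, 0], "dr": [0, 0, 0], "fingers": 1},
    {"translation": [45, -4, 0], "dr": [0, 0, 0], "fingers": 1},
    {"translation": [45, -4, 0], "dr": [0, 0, 0], "fingers": 1},
    {"translation": [45, -4, 0], "dr": [0, 0, 0], "fingers": 1},
    {"translation": [45, -4, 0], "dr": [0, 0, 0], "fingers": 1},
    {"translation": [45, -4, 0], "dr": [0, 0, 0], "fingers": 1},
    {"translation": [45, -4, 0], "dr": [0, 0, 0], "fingers": 1},
    {"translation": [45, -4, 0], "dr": [0, 0, 0], "fingers": 1},
    {"translation": [45, -3, 0], "dr": [0, 0, 0], "fingers": 1},
    {"translation": [45, -3, 0], "dr": [0, 0, 0], "fingers": 1}
  ]
}}

```text
time: 31.0
ee_pos: [0.4906, 0.1974, 0.1976]
tool_rot: [-2.292, -2.147, 0.002]
ft_force: [1.0, -0.0, 0.1]
gripper_width: 0.0856
```

Call:
{"name": "move_arm", "arguments": {
  "targets": [
    {"translation": [40, -2, 0], "dr": [0, 0, 0], "fingers": 1},
    {"translation": [20, 0, 0], "dr": [0, 0, 0], "fingers": 1},
    {"translation": [0, 0, 0], "dr": [0, 0, -0.12], "fingers": 1},
    {"translation": [0, 0, 0], "dr": [0, 0, -0.12], "fingers": 1},
    {"translation": [0, 0, 0], "dr": [0, 0, -0.1], "fingers": 1},
    {"translation": [0, 0, 0], "dr": [0, 0, 0], "fingers": 1},
    {"translation": [0, 0, 0], "dr": [0, 0, 0], "fingers": 1}
  ]
}}

```text
time: 31.7
ee_pos: [0.4933, 0.2553, 0.1976]
tool_rot: [-1.899, -2.502, 0.002]
ft_force: [-0.0, 0.8, 1.0]
gripper_width: 0.0856
```

```bash
python3 -c "
from h import *
to(.4948,.2565,.0525,105.8)"
```

```text
t 31.70 pos [0.4933 0.2553 0.1976] yaw 105.61 tilt [-0.0013 -0.0004] F [-0.01  0.84  1.  ] w 0.0856 q6 0.10
  shift mm [  0.8   2.  145.1] dr_z -0.003
```

Call:
{"name": "move_arm", "arguments": {
  "targets": [
    {"translation": [0.8, 2, 20], "dr": [0, 0, 0], "fingers": 1},
    {"translation": [0, 0, 30], "dr": [0, 0, 0], "fingers": 1},
    {"translation": [0, 0, 30], "dr": [0, 0, 0], "fingers": 1},
    {"translation": [0, 0, 25], "dr": [0, 0, 0], "fingers": 1},
    {"translation": [0, 0, 20], "dr": [0, 0, 0], "fingers": 1},
    {"translation": [0, 0, 13], "dr": [0, 0, 0], "fingers": 1},
    {"translation": [0, 0, 3], "dr": [0, 0, 0], "fingers": 1},
    {"translation": [0, 0, 0], "dr": [0, 0, 0], "fingers": 1},
    {"translation": [0, 0, 0], "dr": [0, 0, 0], "fingers": 1}
  ]
}}

```text
time: 32.6
ee_pos: [0.4967, 0.2567, 0.0586]
tool_rot: [1.897, 2.503, 0.003]
ft_force: [0.2, 0.5, 0.1]
gripper_width: 0.0855
```

```bash
python3 -c "
from h import *
to(.4948,.2565,.0525,105.6);snap('wrist','w20')"
```

```text
t 32.60 pos [0.4967 0.2567 0.0586] yaw 105.68 tilt [0.0023 0.0009] F [0.22 0.53 0.13] w 0.0855 q6 0.10
  shift mm [ 0.3 -1.9  6.1] dr_z 0.001
```

View pics/w20.png

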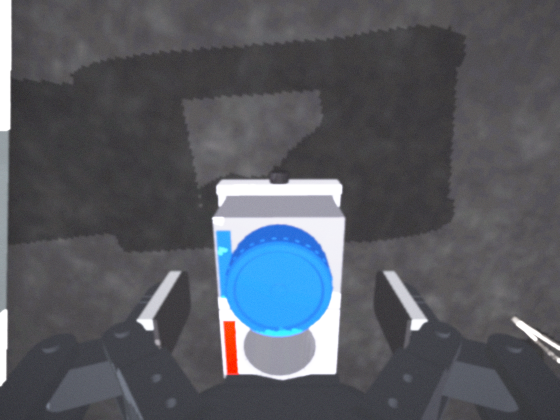

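Call:
{"name": "move_arm", "arguments": {
  "targets": [
    {"translation": [0.3, -1.5, 6], "dr": [0, 0, 0], "fingers": 0.6},
    {"translation": [0, 0, 0], "dr": [0, 0, 0], "fingers": 0.4},
    {"translation": [0, 0, 0], "dr": [0, 0, 0], "fingers": 0.25},
    {"translation": [0, 0, 0], "dr": [0, 0, 0], "fingers": 0},
    {"translation": [0, 0, 0], "dr": [0, 0, 0], "fingers": -0.3},
    {"translation": [0, 0, 0], "dr": [0, 0, 0], "fingers": -1},
    {"translation": [0, 0, 0], "dr": [0, 0, 0], "fingers": -1},
    {"translation": [0, 0, 0], "dr": [0, 0, 0], "fingers": -1}
  ]
}}

```text
time: 33.45
ee_pos: [0.4945, 0.2563, 0.0515]
tool_rot: [1.897, 2.504, 0.001]
ft_force: [-0.1, 0.2, 2.7]
gripper_width: 0.0491
```

Call:
{"name": "move_arm", "arguments": {
  "targets": [
    {"translation": [0, 0, -4], "dr": [0, 0, 0], "fingers": -1},
    {"translation": [0, 0, -8], "dr": [0, 0, 0], "fingers": -1},
    {"translation": [0, 0, -12], "dr": [0, 0, 0], "fingers": -1},
    {"translation": [0, 0, -20], "dr": [0, 0, 0], "fingers": -1},
    {"translation": [0, 0, -25], "dr": [0, 0, 0], "fingers": -1},
    {"translation": [0, 0, -25], "dr": [0, 0, 0], "fingers": -1},
    {"translation": [0, 0, -25], "dr": [0, 0, 0], "fingers": -1},
    {"translation": [0, 0, -20], "dr": [0, 0, 0], "fingers": -1},
    {"translation": [0, 0, -9], "dr": [0, 0, 0.1], "fingers": -1},
    {"translation": [0, 0, 0], "dr": [0, 0, 0.12], "fingers": -1},
    {"translation": [0, 0, 0], "dr": [0, 0, 0.12], "fingers": -1},
    {"translation": [0, 0, 0], "dr": [0, 0, 0], "fingers": -1}
  ]
}}

```text
time: 34.65
ee_pos: [0.4944, 0.2563, 0.2003]
tool_rot: [2.293, 2.147, 0.002]
ft_force: [0.5, 0.2, -1.1]
gripper_width: 0.0491
```

```bash
python3 -c "
from h import *
to(.4972,-.370,.2,86.4)"
```

```text
t 34.65 pos [0.4944 0.2563 0.2003] yaw 86.23 tilt [0.0013 0.0004] F [ 0.54  0.25 -1.12] w 0.0491 q6 0.44
  shift mm [-6.247e+02  4.400e+01  1.000e-01] dr_z -0.003
```

Call:
{"name": "move_arm", "arguments": {
  "targets": [
    {"translation": [-15, 1, 0], "dr": [0, 0, 0], "fingers": -1},
    {"translation": [-30, 2, 0], "dr": [0, 0, 0], "fingers": -1},
    {"translation": [-40, 3, 0], "dr": [0, 0, 0], "fingers": -1},
    {"translation": [-45, 3, 0], "dr": [0, 0, 0], "fingers": -1},
    {"translation": [-45, 3, 0], "dr": [0, 0, 0], "fingers": -1},
    {"translation": [-45, 3, 0], "dr": [0, 0, 0], "fingers": -1},
    {"translation": [-45, 3, 0], "dr": [0, 0, 0], "fingers": -1},
    {"translation": [-45, 3, 0], "dr": [0, 0, 0], "fingers": -1},
    {"translation": [-45, 3, 0], "dr": [0, 0, 0], "fingers": -1},
    {"translation": [-45, 3, 0], "dr": [0, 0, 0], "fingers": -1},
    {"translation": [-45, 3, 0], "dr": [0, 0, 0], "fingers": -1},
    {"translation": [-45, 3, 0], "dr": [0, 0, 0], "fingers": -1}
  ]
}}

```text
time: 35.85
ee_pos: [0.4937, -0.2374, 0.1996]
tool_rot: [2.292, 2.148, -0.001]
ft_force: [0.3, 0.2, -0.3]
gripper_width: 0.0489
```

Call:
{"name": "move_arm", "arguments": {
  "targets": [
    {"translation": [-45, 3, 0], "dr": [0, 0, 0], "fingers": -1},
    {"translation": [-40, 3, 0], "dr": [0, 0, 0], "fingers": -1},
    {"translation": [-30, 3, 0], "dr": [0, 0, 0], "fingers": -1},
    {"translation": [-19, 2, 0], "dr": [0, 0, 0], "fingers": -1},
    {"translation": [0, 0, 0], "dr": [0, 0, 0], "fingers": -1},
    {"translation": [0, 0, 0], "dr": [0, 0, 0], "fingers": -1},
    {"translation": [0, 0, 0], "dr": [0, 0, 0], "fingers": -1}
  ]
}}

```text
time: 36.55
ee_pos: [0.4968, -0.3685, 0.1994]
tool_rot: [-2.292, -2.148, -0.0]
ft_force: [-0.5, -0.2, -1.2]
gripper_width: 0.0493
```

```bash
python3 -c "
from h import *
to(.4972,-.370,.0515,86.4)"
```

```text
t 36.55 pos [ 0.4968 -0.3685  0.1994] yaw 86.30 tilt [-0.0001  0.0004] F [-0.47 -0.15 -1.16] w 0.0493 q6 -0.67
  shift mm [ -1.5   0.5 147.9] dr_z -0.002
```

Call:
{"name": "move_arm", "arguments": {
  "targets": [
    {"translation": [-1.5, 0.5, 15], "dr": [0, 0, 0], "fingers": -1},
    {"translation": [0, 0, 25], "dr": [0, 0, 0], "fingers": -1},
    {"translation": [0, 0, 25], "dr": [0, 0, 0], "fingers": -1},
    {"translation": [0, 0, 20], "dr": [0, 0, 0], "fingers": -1},
    {"translation": [0, 0, 15], "dr": [0, 0, 0], "fingers": -1},
    {"translation": [0, 0, 10], "dr": [0, 0, 0], "fingers": -1},
    {"translation": [0, 0, 4], "dr": [0, 0, 0], "fingers": -1},
    {"translation": [0, 0, 0], "dr": [0, 0, 0], "fingers": -1}
  ]
}}

```text
time: 37.35
ee_pos: [0.4975, -0.3707, 0.085]
tool_rot: [-2.293, -2.147, 0.0]
ft_force: [-0.0, 1.4, -1.0]
gripper_width: 0.049
```

```bash
python3 -c "
from h import *
to(.4972,-.3705,.0515,86.4);snap('side','s21')
snap('wrist','w21')
p=cv2.imread('pics/s21.png')
a=cv2.resize(p[200:350,220:350],None,fx=4,fy=4,interpolation=cv2.INTER_CUBIC)
cv2.imwrite('pics/s21a.png',a)"
```

```text
t 37.35 pos [ 0.4975 -0.3707  0.085 ] yaw 86.24 tilt [-0.0002  0.    ] F [-0.05  1.45 -1.04] w 0.0490 q6 -0.67
  shift mm [ 0.2 -0.3 33.5] dr_z -0.003
```

View pics/s21a.png

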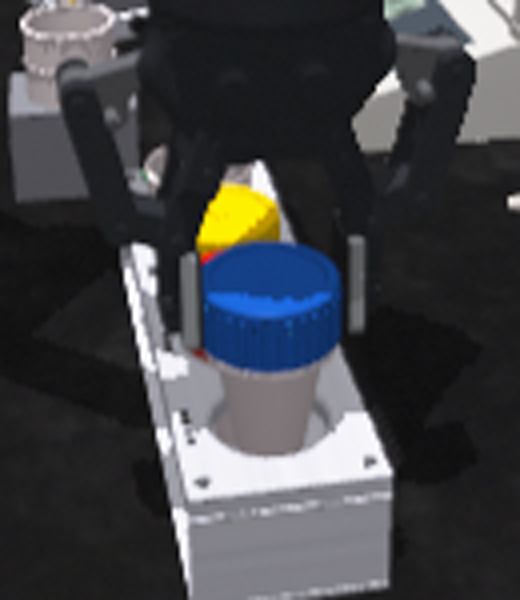

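View pics/w21.png

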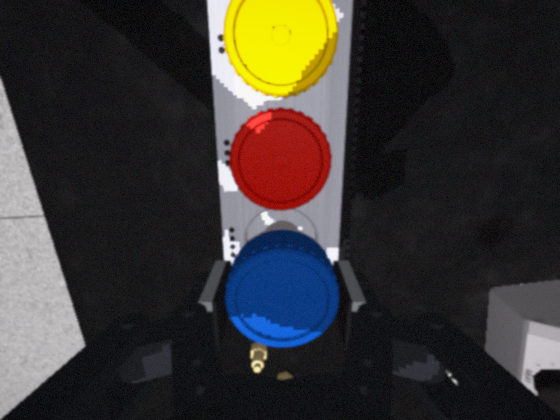

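Call:
{"name": "move_arm", "arguments": {
  "targets": [
    {"translation": [0, 0, 10], "dr": [0, 0, 0], "fingers": -1},
    {"translation": [0, 0, 10], "dr": [0, 0, 0], "fingers": -1},
    {"translation": [0, 0, 6], "dr": [0, 0, 0], "fingers": -1},
    {"translation": [0, 0, 3], "dr": [0, 0, 0], "fingers": -1},
    {"translation": [0, 0, 2], "dr": [0, 0, 0], "fingers": -1},
    {"translation": [0, 0, 1], "dr": [0, 0, 0], "fingers": -1},
    {"translation": [0, 0, 0.5], "dr": [0, 0, 0], "fingers": -1},
    {"translation": [0, 0, 0], "dr": [0, 0, 0], "fingers": -1},
    {"translation": [0, 0, 0], "dr": [0, 0, 0], "fingers": -1}
  ]
}}

```text
time: 38.35
ee_pos: [0.4976, -0.371, 0.0531]
tool_rot: [2.293, 2.146, 0.0]
ft_force: [0.6, 0.7, -0.3]
gripper_width: 0.049
```

Call:
{"name": "move_arm", "arguments": {
  "targets": [
    {"translation": [0, 0, 0.6], "dr": [0, 0, 0], "fingers": -1},
    {"translation": [0, 0, 0], "dr": [0, 0, 0], "fingers": -1},
    {"translation": [0, 0, 0.6], "dr": [0, 0, 0], "fingers": -1},
    {"translation": [0, 0, 0], "dr": [0, 0, 0], "fingers": -1},
    {"translation": [0, 0, 0.5], "dr": [0, 0, 0], "fingers": -1},
    {"translation": [0, 0, 0], "dr": [0, 0, 0], "fingers": -1}
  ]
}}

```text
time: 38.95
ee_pos: [0.4974, -0.3709, 0.0515]
tool_rot: [2.293, 2.147, -0.0]
ft_force: [-1.2, 0.2, 2.0]
gripper_width: 0.0491
```

Call:
{"name": "move_arm", "arguments": {
  "targets": [
    {"translation": [0, 0, 0.4], "dr": [0, 0, 0], "fingers": -1},
    {"translation": [0, 0, 0], "dr": [0, 0, 0], "fingers": -1}
  ]
}}

```text
time: 39.15
ee_pos: [0.4975, -0.3709, 0.0515]
tool_rot: [2.293, 2.147, -0.0]
ft_force: [-2.4, 1.6, 4.4]
gripper_width: 0.0491
```

Call:
{"name": "move_arm", "arguments": {
  "targets": [
    {"translation": [0, 0, -0.3], "dr": [0, 0, 0], "fingers": -1},
    {"translation": [0, 0, 0], "dr": [0, 0, 0], "fingers": 0.17},
    {"translation": [0, 0, 0], "dr": [0, 0, 0], "fingers": 0.22},
    {"translation": [0, 0, 0], "dr": [0, 0, 0], "fingers": 0.3},
    {"translation": [0, 0, 0], "dr": [0, 0, 0], "fingers": 0.4},
    {"translation": [0, 0, 0], "dr": [0, 0, 0], "fingers": 0.55},
    {"translation": [0, 0, 0], "dr": [0, 0, 0], "fingers": 0.6},
    {"translation": [0, 0, -10], "dr": [0, 0, 0], "fingers": 0.6},
    {"translation": [0, 0, -25], "dr": [0, 0, 0], "fingers": 0.6},
    {"translation": [0, 0, -40], "dr": [0, 0, 0], "fingers": 0.6},
    {"translation": [0, 0, -45], "dr": [0, 0, 0], "fingers": 0.6},
    {"translation": [0, 0, -27], "dr": [0, 0, 0], "fingers": 1}
  ]
}}

```text
time: 40.35
ee_pos: [0.4984, -0.3717, 0.2035]
tool_rot: [2.288, 2.142, 0.001]
ft_force: [0.1, -0.4, 1.1]
gripper_width: 0.0807
```

Call:
{"name": "move_arm", "arguments": {
  "targets": [
    {"translation": [0, -20, 0], "dr": [0, 0, 0], "fingers": 1},
    {"translation": [0, -40, 0], "dr": [0, 0, 0], "fingers": 1},
    {"translation": [0, -30, 0], "dr": [0, 0, 0], "fingers": 1},
    {"translation": [0, 0, 0], "dr": [0, 0, 0], "fingers": 1},
    {"translation": [0, 0, 0], "dr": [0, 0, 0], "fingers": 1}
  ]
}}

```text
time: 40.85
ee_pos: [0.4076, -0.3651, 0.1991]
tool_rot: [2.293, 2.144, 0.001]
ft_force: [0.7, -0.0, 0.8]
gripper_width: 0.0852
```

```bash
python3 -c "
from h import *
to(.4972,-.3705,.0515,86.4);snap('side','s22');snap('top','t22')
p=cv2.imread('pics/s22.png')
a=cv2.resize(p[195:350,200:350],None,fx=3.8,fy=3.8,interpolation=cv2.INTER_CUBIC)
cv2.imwrite('pics/s22a.png',a)"
```

```text
t 40.85 pos [ 0.4076 -0.3651  0.1991] yaw 86.17 tilt [ 0.0018 -0.0014] F [ 0.67 -0.01  0.76] w 0.0852 q6 -0.77
  shift mm [  0.8  89.5 147.8] dr_z -0.004
```

View pics/s22a.png

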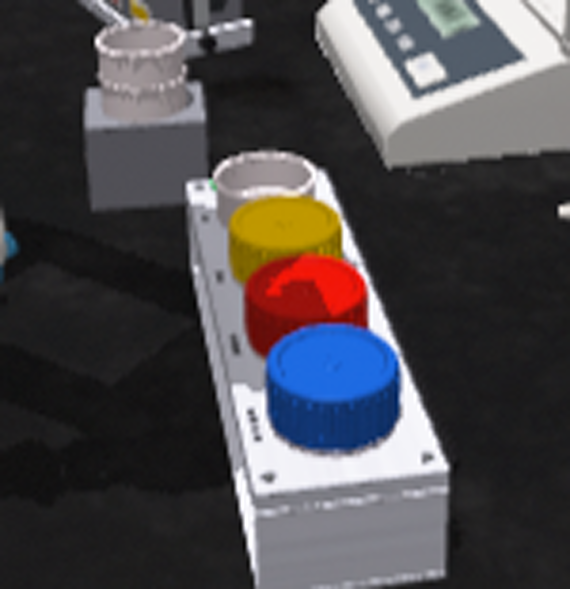

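View pics/t22.png

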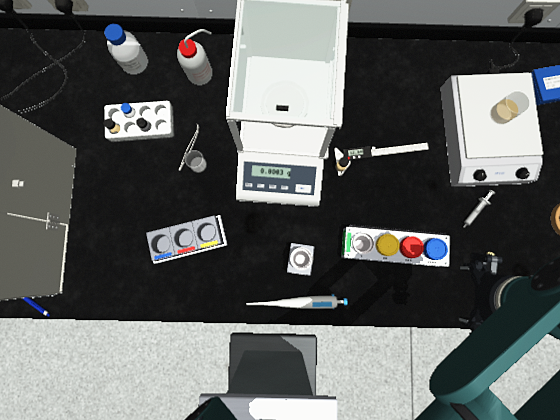

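```bash
python3 -c "
from h import *
c=load('t22');P=cloud(c,c['d'])
for n,u,v in [('yel',387,244),('red',411,247),('blue',435,249),('tray',448,250)]:
  q=P[v-5:v+6,u-5:u+6,2] if n!='tray' else P[v-3:v+8,u-1:u+1,2];print(n,np.median(q), P[v,u,:2], 'slope',np.polyfit(np.arange(q.shape[1]),np.median(q,0),1)[0] )
print(finish_job())"
```

```text
yel 0.07447231844800134 [ 0.50362883 -0.25854462] slope -1.3373499777806946e-05
red 0.07387357135141104 [ 0.4982904 -0.3124999] slope -3.1194428207451925e-05
blue 0.07374960739667123 [ 0.49530492 -0.36744705] slope -1.850661461231999e-05
tray 0.05029728198797816 [ 0.49495647 -0.40641906] slope -0.0015381400480256107
the job is handed in; nothing more can be done
None
```

The tray is loaded from the green end: the empty cup in hole 1, then yellow, red and blue. In the block row they stood blue, red, yellow from left to right, so the order is reversed as asked. The job was handed in at about 41 s, against the 115 s limit.

- **Seating:** each cup was lowered until the contact force rose to about 4–7 N at the expected height, then released. The final side and top pictures show all four cups upright in their holes.
- **Lid heights:** depth puts the lid tops at about 74 mm, level to within noise. The nominal height is 76 mm, so this agrees within the roughly 2 mm calibration error. I did not measure the empty cup's rim by depth; for that one I rely on the pictures and the contact force.
- **Left in place:** the two lower cups still stand in their block. The beaker is where it was, and the gripper is clear of everything.

No check failed. The top and wrist cameras differed by up to about 2 mm on positions, which is inside the 6 mm hole tolerance.

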